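# Drop a picked order through the kit hopper

### The job

Run this order through the kit drop hopper: with the barrel bolt still home, put every part lying on the green mat (four or five of them) into the hopper, then lift the bolt's red handle out of its notch and draw the bolt fully, twist the orange knob clockwise to its stop and hold it there for a moment so that the whole kit falls into the grey tote, and let it spring back. Finish with all the parts in the tote and the bolt pushed fully home again with its handle down in the notch; leave the tote where it stands and everything else on the bench alone.

Things in the scene. Friction and masses are not known exactly. Their poses are not given: they have to be found in the camera images.
- hopper: kit drop hopper, fixed bench machine, 190 mm deep (x), 387 wide (y). Origin on the bench at the seam of its two halves; z up, x away from the robot at yaw 0. +y half (y 0 to 190): grey gear housing, flat deck at z = 230 mm carrying the orange knob and the barrel bolt. -y half (y -197 to 0): open-topped aluminium hopper on two posts above the tote. Place and yaw differ each time
- hopper_floor (a point): centre of the hopper's closed floor, 185 mm above the bench, axes as the hopper's. Inside 180 mm (x) by 150 mm (y), vertical walls 50 mm high, rim 235 mm above the bench. The floor is two aluminium flaps hinged at x = -90 and +90 mm that meet at x = 0; the knob swings both down (70 degrees at its stop) and what lies on them falls into the tote
- knob (a joint): discharge knob: 0 at rest, grows turned CLOCKWISE seen from above, stop at 1.45 rad (83 degrees; flaps fully open). A spring returns it to 0 when let go and the flaps shut (it resists with 0.22 N m at rest, 0.29 at the stop). With the bolt home, the bolt's end stands between two lugs of the knob's disc and it gives only 0.1 to 0.15 rad
- knob_grip (a point): centre of the knob's orange bar grip, on its vertical axis, 285 mm above the bench. Bar 56 mm long along this point's x (turns with the knob; at rest parallel to the hopper's x), 14 mm thick (y), 26 mm high (top at 298 mm), on a 20 mm hub over a 60 mm disc at 242 to 248 mm with lugs up to 264 mm on its +y side
- bolt (a joint): slide of the barrel bolt in metres: 0 = home (knob locked), 0.030 = fully drawn, away from the knob along the hopper's +y. Stiff by about 1 N. It cannot slide while its handle lies in a notch
- bolt_lift (a joint): swing of the bolt's handle about the bolt's own axis, rad: 0 = level, down in a notch; grows as the ball is lifted, up to 1.3. From about 0.65 it is clear of the steel land (19 mm long, top 264 mm above the bench) between the home notch and the drawn notch. Let go, it falls by its weight into the notch it stands over
- bolt_ball (a point): centre of the red ball, 20 mm wide, on the bolt's handle (8 mm stem). The bolt's axis is level, along the hopper's y, 258 mm above the bench at hopper x = +40 mm; lifted by a, the ball stands at hopper x = 40 - 50 cos a, z = 258 + 50 sin a mm; y = 125 mm home, 155 drawn. The deck is 28 mm below the lowered ball; the notched bar 20 to 28 mm from the axis
- tote: dark grey order tote, open topped, loose, 270 mm (x) by 166 mm (y) by 85 mm high, walls 4 mm; it stands under the hopper. Origin at the centre of its underside, axes as the hopper's
- mat: green counting mat, fixed, 270 by 280 mm, 3 mm thick, origin under its centre; the picked parts lie on it
- plug_box: picked part (may be absent): white carton with a blue band, 62 (x) by 28 (y) by 28 mm high (z), about 40 g, origin at the centre of its underside
- link_box: picked part (may be absent): square brown carton, 50 by 50 by 24 mm high, about 50 g, origin at the centre of its underside
- brake_pad: picked part (may be absent): brake pad, steel plate with two dark friction blocks, 60 (x) by 36 (y) by 12 mm high, about 50 g, origin at the centre of its underside
- regulator: picked part (may be absent): finned aluminium block, 56 (x) by 46 (y) by 28 mm high, about 80 g, origin at the centre of its underside
- relay: picked part (may be absent): black relay with a yellow top, 30 by 30 by 34 mm high, about 30 g, origin at the centre of its underside
- fuse_case: picked part (may be absent): blue plastic case with a white seam and catch, 44 (x) by 34 (y) by 22 mm high, about 35 g, origin at the centre of its underside
- spray_can: bystander: blue and yellow spray can, 58 mm wide, 170 mm high, origin under its centre
- grease_jar: bystander: red jar with a black cap, 58 mm wide, 60 mm high, origin under its centre
- scanner: bystander: dark hand scanner, 120 mm long, 43 mm high, origin under its middle
- screwdriver: bystander: red-handled screwdriver, 190 mm long, 26 mm high, along its x, origin under its middle
- tape_stand: bystander: black tape dispenser with a roll of tape, 130 mm long, 92 mm high, origin under its middle
- bearing: bystander: steel ball bearing lying flat, 52 mm wide, 15 mm high, not part of the order, origin under its centre
- carton: bystander: closed cardboard box 110 by 90 by 60 mm high, origin under its centre
Mind the look-alikes: they are no part of the job. Several things have the shape of the link_box; the one meant has the colours described above.

How it is judged:
On the way, in this order (a step that is already met when the one before it is completed fails the run):
1. all parts of the order lie in the hopper, the bolt still home (x of plug_box in the frame of hopper_floor between -0.09 and 0.09 m and y of plug_box in the frame of hopper_floor between -0.079 and 0.079 m and z of plug_box in the frame of hopper_floor between -0.01 and 0.07 m and linear speed of each of plug_box, link_box, brake_pad, regulator, relay, fuse_case below 0.05 m/s and x of link_box in the frame of hopper_floor between -0.09 and 0.09 m and y of link_box in the frame of hopper_floor between -0.079 and 0.079 m and z of link_box in the frame of hopper_floor between -0.01 and 0.07 m and x of brake_pad in the frame of hopper_floor between -0.09 and 0.09 m and y of brake_pad in the frame of hopper_floor between -0.079 and 0.079 m and z of brake_pad in the frame of hopper_floor between -0.01 and 0.07 m and x of regulator in the frame of hopper_floor between -0.09 and 0.09 m and y of regulator in the frame of hopper_floor between -0.079 and 0.079 m and z of regulator in the frame of hopper_floor between -0.01 and 0.07 m and x of relay in the frame of hopper_floor between -0.09 and 0.09 m and y of relay in the frame of hopper_floor between -0.079 and 0.079 m and z of relay in the frame of hopper_floor between -0.01 and 0.07 m and x of fuse_case in the frame of hopper_floor between -0.09 and 0.09 m and y of fuse_case in the frame of hopper_floor between -0.079 and 0.079 m and z of fuse_case in the frame of hopper_floor between -0.01 and 0.07 m and value of joint bolt below 0.004 m), for 0.2 s.
2. the bolt is drawn fully (value of joint bolt above 0.026 m), for 0.1 s.
3. the knob is turned to its stop and held (value of joint knob above 1.35 rad), for 0.2 s.
4. the knob is let go and has sprung back (value of joint knob below 0.1 rad), for 0.1 s.
At the end, for the whole second after the job is handed in: every part of the order rests inside the tote (its origin between the walls and below the rim, slower than 50 mm/s), the knob is back at rest (under 0.1 rad), the bolt is home within 4 mm and its handle lies down in the notch (under 0.25 rad) (x of plug_box in the frame of tote between -0.131 and 0.131 m and y of plug_box in the frame of tote between -0.079 and 0.079 m and z of plug_box in the frame of tote between 0 and 0.085 m and linear speed of each of plug_box, link_box, brake_pad, regulator, relay, fuse_case below 0.05 m/s and x of link_box in the frame of tote between -0.131 and 0.131 m and y of link_box in the frame of tote between -0.079 and 0.079 m and z of link_box in the frame of tote between 0 and 0.085 m and x of brake_pad in the frame of tote between -0.131 and 0.131 m and y of brake_pad in the frame of tote between -0.079 and 0.079 m and z of brake_pad in the frame of tote between 0 and 0.085 m and x of regulator in the frame of tote between -0.131 and 0.131 m and y of regulator in the frame of tote between -0.079 and 0.079 m and z of regulator in the frame of tote between 0 and 0.085 m and x of relay in the frame of tote between -0.131 and 0.131 m and y of relay in the frame of tote between -0.079 and 0.079 m and z of relay in the frame of tote between 0 and 0.085 m and x of fuse_case in the frame of tote between -0.131 and 0.131 m and y of fuse_case in the frame of tote between -0.079 and 0.079 m and z of fuse_case in the frame of tote between 0 and 0.085 m and value of joint bolt below 0.004 m and value of joint bolt_lift below 0.25 rad and value of joint knob below 0.1 rad); the robot touches nothing.
It fails at once if a bystander on the bench was moved by more than 40 mm (distance of any of spray_can, grease_jar, scanner, screwdriver, tape_stand, bearing, carton from where it was at the start of the episode above 0.04 m).
It fails at once if the tote was shifted by more than 30 mm (distance of tote from where it was at the start of the episode above 0.03 m).
Of plug_box, link_box, brake_pad, regulator, relay, fuse_case only 4 to 5 are there at a start; the rules pass over those that are not, and their reading is None.
At some moment in a run one of plug_box, link_box, brake_pad, regulator, relay, fuse_case may be knocked a few centimetres aside while the robot is not near it.
Once in a run the grip may slacken for a moment while it holds something.
It also fails if it takes over 210 s, if anything falls off the work surface, if the arm or the gripper's body presses on something with over 40 N, if the wrist force passes 120 N, or if a joint passes its speed limit or range.

### The arm

A 6-joint arm with a two-finger parallel gripper is mounted at the origin on the work surface. World frame = base frame: x ahead of the robot, y to its left, z up, the work surface at z = 0. Lengths are in m, angles in rad, forces in N, time in s.
With the tool pointing down it reaches from about 0.425 to 0.95 m from the base axis. Payload 3.5 kg.
Tool frame: the origin (TCP) lies midway between the tips of the shut fingers; the grasp point (between the pads) lies grasp_offset behind it (grasp_offset is the distance from the TCP to the grasp point, in m); z points along the fingers, y is the direction in which the jaws open and shut (so a half turn about z gives the same grasp; the last joint's range is limited). The gripper opens to 85 mm and grips with 20 to 120 N. Pads are 22 mm wide; open, the fingers measure 114 mm over their backs; the gripper's body (76 mm by 85 mm) begins 54 mm behind the grasp point. The pads swing forward as they close: fully open they stand 13 mm farther back than shut.
Start: joints at [-1.376, 0.286, 1.577, -0, 1.279, -0.15], TCP at [0.228, -0.635, 0.231] pointing down, gripper open.
Joint ranges: [-2.77, 2.77], [-0.9, 2.22], [0.21, 2.48], [-1.53, 4.67], [0.24, 2.81], [-2.84, 2.84]. Speed limits (rad/s): [2.79, 2.79, 3.14, 3.14, 3.14, 3.14].

### API

Orientations are given as a unit quaternion [x, y, z, w].
In Python, from plant import * gives the robot as it stands.
- The arm moves only by the tool jog_arm, never from a script. Its argument "targets" is text: rows parted by semicolons, each of 7 numbers parted by spaces: the shift along the world's x, y, z in mm, then the turn, a rotation vector about the world's x, y, z in degrees, then the gripper's target within -1 to 1 (fully open at 1, half-way at 0, shut at -1). A call has 1 to 10 rows; each row shifts and turns the pose as measured when the row begins; what a row does not reach is not made up. A row lasts 1/12 s, in which the tool goes at most 41.7 mm and 7.16 degrees, less where a joint would pass 70% of its speed; a pose out of reach is approached as far as the arm can. A call with a gripper value outside its range is refused whole. The fingers move at their own pace and stop on an object; "force" is the grip in N (left out, the last holds). Time passes only in rows, so rows that do not move let the fingers close. It gives the time, the measured TCP pose, the force and the opening at its end, in the units of the state.
- get_state(): the state, without advancing time (a new reading comes with each control period).
- read_camera(name): name is "scene" or "top" or "wrist"; returns a dict with "pixels" (384x512x3 uint8, blue, green, red), "mtx" (3x3 intrinsics, pixels), "world_from_camera" (4x4, takes a point from camera to world coordinates). Camera axes: x right, y up, looking along -z (the intrinsics and any distortion apply to the point x, -y, -z); pixel columns grow to the right and rows downward; lengths in m; the calibration is good to about 2 mm. A picture is of the moment at which its call begins. There is no depth.
- sign_off(): hands the job in, once; it reports no verdict.
Trained networks look in a picture, given as the dict that the camera call returned (one of the last four; its "shot" number tells which), for a name from the list of things; names that differ only in an ending like _2 or _b are one class to them, and where a whole thing is asked for, a point or a joint stands for the part that bears it (a point fixed in the world has none). Each returns a list of dicts, best first, with "p" (0 to 1); they miss things now and then, are a little off and sometimes report something else, mostly with a low value. They report only what shows in the picture. A call takes as long as a camera call. They do not tell look-alikes from the thing itself.
- spot_in(target, picture): "uv" ([column, row] in pixels, amid what is visible of it).
- silhouettes(target, picture): "mask" (384x512 bool, what is visible of it) and "uv" ([column, row] in pixels, amid what is visible of it).
- mark_of(target, picture): "uv" ([column, row] in pixels: a listed point, or the origin of a listed thing).
The state is a dict: "time": time; "qpos": joint angles; "dq": joint speeds; "joint_efforts": joint torques, N m; "eef_pos": TCP position; "tcp_rot": TCP orientation; "contact_force": force on the tool from outside, world axes, zero at the start; "wrist_torque": the same for the moment, N m; "opening": opening from 0.0 (shut) to 1.0 (fully open).
Only numpy, scipy, OpenCV 4.12 (cv2) and the standard library are available. Lean on these libraries where they do the work, as an engineer would, in place of code of your own. Each camera call takes 0.05 s, during which the arm holds its last target.

## Working session

There is one attempt and no reset: what is moved stays moved. The work goes in short steps, Python scripts to look and compute and a tool call to move; the robot and the scene stay as the last step left them, time stands still between calls to the robot, and variables do not carry over. Pictures are saved under pics/ and viewed, and the job is handed in when it is done.

Besides the shell and the picture viewer there is one more tool, called after "Request:" as name(argument=value, ...), one argument or row to a line, values as JSON. jog_arm: Moves the arm, as the interface text tells. Its arguments: {"type":"object","properties":{"targets":{"type":"string"},"force":{"type":"number"}},"required":["targets"]}

```bash
ls; mkdir -p pics
cat > h.py <<'E'
from plant import *
import numpy as np, cv2
def shot(n,f):
    p=read_camera(n); cv2.imwrite('pics/'+f,p['pixels']); return p
def ray(p,uv):
    K=np.array(p['mtx']);T=np.array(p['world_from_camera'])
    d=np.linalg.inv(K)@np.array([uv[0],uv[1],1.]); d=np.array([d[0],-d[1],-d[2]])
    return T[:3,3],T[:3,:3]@d
def atz(p,uv,z):
    o,d=ray(p,uv); return o+d*(z-o[2])/d[2]
def proj(p,X):
    K=np.array(p['mtx']);T=np.array(p['world_from_camera'])
    c=T[:3,:3].T@(np.array(X)-T[:3,3]); c=np.array([c[0],-c[1],-c[2]]); u=K@c; return u[:2]/u[2]
E
python3 - <<'E'
from h import *
a=shot('scene','s0.png');b=shot('top','t0.png');c=shot('wrist','w0.png')
for n,p in(('s',a),('t',b),('w',c)):print(n,p.keys(),np.round(p['mtx'],1).tolist(),np.round(p['world_from_camera'],3).tolist())
s=get_state();print(s)
for n in('hopper_floor','knob_grip','bolt_ball','tote','mat','hopper'):
  for nn,p in(('s',a),('t',b)):
    print(n,nn,[(np.round(r['uv'],1).tolist(),round(r['p'],2)) for r in mark_of(n,p)[:3]])
E
```

```text
pics
s dict_keys(['pixels', 'mtx', 'world_from_camera', 'shot']) [[427.9, 0.0, 254.6], [0.0, 427.9, 185.9], [0.0, 0.0, 1.0]] [[0.794, -0.406, 0.453, 1.15], [0.608, 0.545, -0.578, -0.841], [-0.013, 0.734, 0.679, 1.176], [0.0, 0.0, 0.0, 1.0]]
t dict_keys(['pixels', 'mtx', 'world_from_camera', 'shot']) [[415.7, 0.0, 253.2], [0.0, 415.7, 192.0], [0.0, 0.0, 1.0]] [[0.022, 0.996, -0.081, 0.379], [-1.0, 0.022, 0.005, 0.007], [0.007, 0.081, 0.997, 1.496], [0.0, 0.0, 0.0, 1.0]]
w dict_keys(['pixels', 'mtx', 'world_from_camera', 'shot']) [[312.5, 0.0, 259.4], [0.0, 312.5, 191.5], [0.0, 0.0, 1.0]] [[0.338, 0.898, 0.282, 0.299], [-0.941, 0.323, 0.099, -0.61], [-0.002, -0.299, 0.954, 0.373], [0.0, 0.0, 0.0, 1.0]]
{'time': 0.15, 'qpos': array([-1.37599514e+00,  2.86993633e-01,  1.57786316e+00,  1.09772889e-05,
        1.27860637e+00, -1.50023438e-01]), 'dq': array([-6.22339556e-04, -1.50997501e-03, -3.82450693e-03, -5.89905085e-04,
       -1.37812973e-05, -2.88724230e-04]), 'joint_efforts': array([ 8.65792917e-04, -4.06601214e+01, -2.93141359e+01, -1.22451215e-04,
        3.97303607e-03, -1.794684
[... 156 characters left out ...]
 'contact_force': array([ 1.06569907,  0.98432992, -1.54563944]), 'wrist_torque': array([ 0.00689698, -0.04688416, -0.04335817]), 'opening': 1.000456054460361}
hopper_floor s [([277.1, 194.4], 0.84), ([206.8, 300.4], 0.17)]
hopper_floor t [([250.3, 162.7], 0.71), ([305.4, 182.2], 0.5)]
knob_grip s [([320.0, 156.9], 0.58), ([207.0, 275.8], 0.48), ([178.1, 279.1], 0.24)]
knob_grip t [([204.5, 132.4], 0.79)]
bolt_ball s [([322.6, 146.3], 0.43)]
bolt_ball t [([177.5, 148.8], 0.62)]
tote s [([279.7, 230.0], 0.65), ([206.8, 300.8], 0.15)]
tote t [([247.2, 173.8], 0.59)]
mat s [([207.7, 276.2], 0.82)]
mat t [([330.2, 192.9], 0.97)]
hopper s [([296.5, 221.8], 0.58)]
hopper t [([327.7, 137.2], 0.29)]
```

View pics/s0.png

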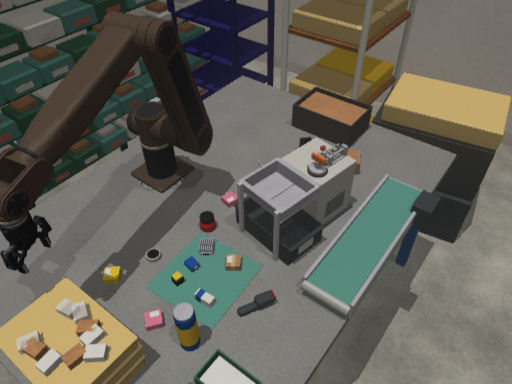

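View pics/t0.png

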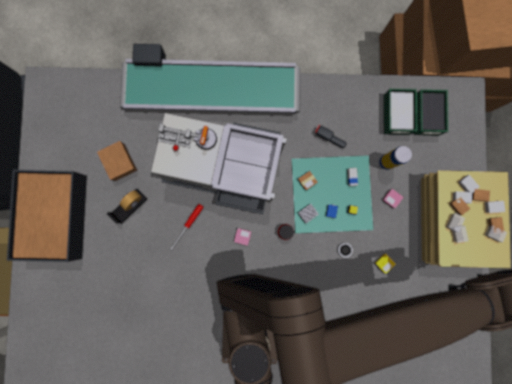

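View pics/w0.png

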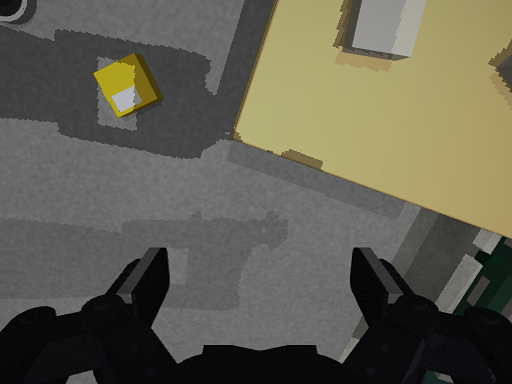

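Run:
```python
from h import *
b=read_camera('top');a=read_camera('scene')
from plant import *
hz={'link_box':.027,'plug_box':.031,'regulator':.031,'fuse_case':.025,'relay':.037}
for n,z in hz.items():
  for nm,p in (('t',b),('s',a)):
    print(n,nm,[(np.round(r['uv'],1).tolist(),round(r['p'],2),np.round(atz(p,r['uv'],0.003),3)[:2].tolist()) for r in mark_of(n,p)[:3]])
for n,z,uvt in (('knob',.285,(204.5,132.4)),('ball',.258,(177.5,148.8)),('mat',.0,(330.2,192.9)),('tote',0,(247.2,173.8))):
  print(n,atz(b,uvt,z))
print('floor s',atz(a,(277.1,194.4),.185),'t',atz(b,(250.3,162.7),.185))
c=(proj(b,atz(b,(204.5,132.4),.285)))
# rim corners
for uv in((222,123),(284,139),(268,200),(213,184)): print(uv,atz(b,uv,.235))
cv2.imwrite('pics/tc.png',cv2.resize(b['pixels'][105:240,140:420],None,fx=2.8,fy=2.8,interpolation=cv2.INTER_CUBIC))
```

```text
link_box t [([241.9, 234.3], 0.75, [0.348, 0.036]), ([384.9, 265.9], 0.75, [0.247, -0.476]), ([392.5, 195.3], 0.61, [0.5, -0.504])]
link_box s [([111.4, 274.3], 0.65, [0.249, -0.47]), ([232.7, 266.3], 0.64, [0.55, -0.203]), ([228.5, 201.9], 0.56, [0.342, 0.024])]
plug_box t [([352.0, 176.8], 0.65, [0.564, -0.358]), ([332.8, 210.8], 0.42, [0.439, -0.289])]
plug_box s [([151.7, 259.5], 0.56, [0.31, -0.347]), ([205.2, 303.5], 0.52, [0.572, -0.364])]
regulator t [([305.9, 214.4], 0.46, [0.424, -0.192])]
regulator s [([205.2, 250.4], 0.81, [0.43, -0.208]), ([318.3, 158.8], 0.27, [0.483, 0.458])]
fuse_case t [([331.1, 209.6], 0.64, [0.443, -0.283])]
fuse_case s [([191.7, 269.9], 0.74, [0.45, -0.296]), ([343.3, 166.3], 0.47, [0.594, 0.478]), ([209.5, 250.1], 0.32, [0.441, -0.198])]
relay t [([383.8, 159.9], 0.73, [0.628, -0.473]), ([329.8, 192.7], 0.57, [0.504, -0.278]), ([348.2, 207.1], 0.44, [0.454, -0.344])]
relay s [([321.7, 161.8], 0.74, [0.506, 0.449]), ([174.6, 281.1], 0.66, [0.436, -0.362])]
knob [0.65091946 0.14787402 0.285     ]
ball [0.60499722 0.23061496 0.258     ]
mat [ 0.50372822 -0.27981285  0.        ]
tote [0.56640509 0.02173598 0.        ]
floor s [0.57440365 0.01363569 0.185     ] t [0.57897594 0.01085522 0.185     ]
(222, 123) [0.69283902 0.10071405 0.235     ]
(284, 139) [ 0.64729559 -0.09132143  0.235     ]
(268, 200) [ 0.45819024 -0.04564621  0.235     ]
(213, 184) [0.50326926 0.1228283  0.235     ]
```

View pics/tc.png

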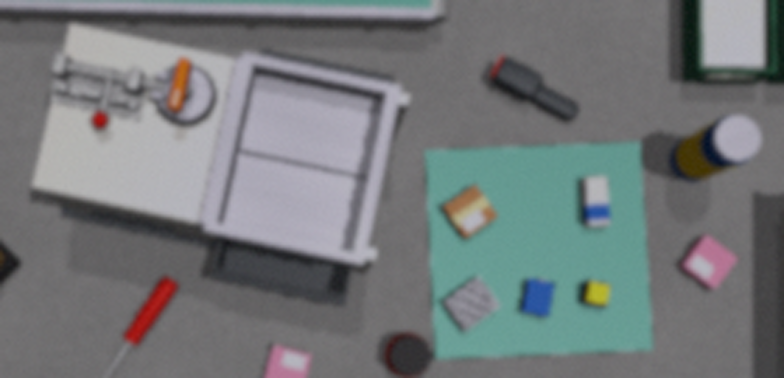

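Request:
jog_arm(
  targets="20 30 3 0 0 0 1;24 32 3 0 0 0 1;24 32 3 0 0 0 1;24 32 3 0 0 0 1;24 32 3 0 0 0 1;24 32 3 0 0 0 1;24 32 2 0 0 0 1;24 32 0 0 0 0 1;24 32 0 0 0 0 1;24 32 0 0 0 0 1",
  force=40,
)

```text
time: 2.18
eef_pos: [0.4651, -0.3098, 0.2523]
tcp_rot: [0.986, 0.164, 0.0, 0.002]
contact_force: [-0.1, -0.5, 0.2]
opening: 1.002
```

Request:
jog_arm(
  targets="10 15 0 0 0 0 1;0 0 0 0 0 0 1;0 0 0 0 0 0 1",
)

```text
time: 2.43
eef_pos: [0.4793, -0.2871, 0.2533]
tcp_rot: [0.986, 0.169, 0.002, 0.002]
contact_force: [0.4, -0.2, -0.1]
opening: 1.0
```

Run:
```python
from h import *
p=shot('wrist','w1.png')
for n in('link_box','plug_box','regulator','fuse_case','relay','brake_pad'):
  print(n,[(np.round(r['uv'],1).tolist(),round(r['p'],2),np.round(atz(p,r['uv'],0.003),3)[:2].tolist()) for r in mark_of(n,p)[:3]])
```

```text
link_box [([325.5, 326.9], 0.93, [0.265, -0.471]), ([203.2, 77.8], 0.82, [0.546, -0.195])]
plug_box [([332.1, 109.6], 0.88, [0.564, -0.353]), ([247.8, 186.0], 0.38, [0.438, -0.287])]
regulator [([182.1, 171.2], 0.97, [0.428, -0.201])]
fuse_case [([244.5, 186.4], 0.81, [0.436, -0.283])]
relay [([296.8, 196.9], 0.65, [0.445, -0.354])]
brake_pad []
```

View pics/w1.png

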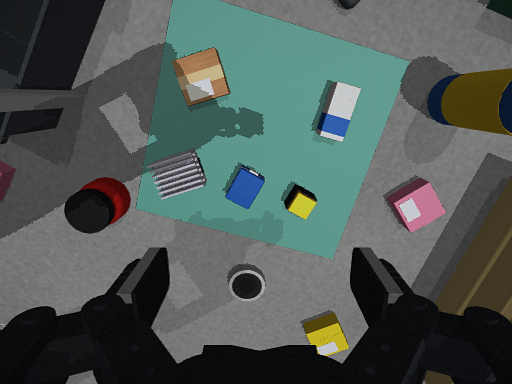

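```bash
cat >> h.py <<'E'
DIM={'link_box':(.05,.05,.024),'plug_box':(.062,.028,.028),'regulator':(.056,.046,.028),'fuse_case':(.044,.034,.022),'relay':(.03,.03,.034),'brake_pad':(.06,.036,.012)}
from scipy.optimize import minimize
def corners(dim,x,y,yaw,z0):
    c,s=np.cos(yaw),np.sin(yaw); L,W,H=dim
    return [np.array([x+c*a*L/2-s*b*W/2,y+s*a*L/2+c*b*W/2,z0+h*H]) for a in(-1,1) for b in(-1,1) for h in(0,1)]
def render(p,dim,v,z0,S=4,off=(0,0),shape=(384,512)):
    pts=np.array([proj(p,X) for X in corners(dim,*v,z0)])
    h=cv2.convexHull(((pts-off)*S*16).astype(np.int32).reshape(-1,1,2))
    m=np.zeros((shape[0]*S,shape[1]*S),np.uint8); cv2.fillConvexPoly(m,h,1,shift=4); return m
def fit(p,name,xy,mask,z0=.003):
    dim=DIM[name]; ys,xs=np.where(mask); x0,x1,y0,y1=max(xs.min()-15,0),xs.max()+15,max(ys.min()-15,0),ys.max()+15
    sub=mask[y0:y1,x0:x1].astype(np.uint8); big=cv2.resize(sub,None,fx=4,fy=4,interpolation=cv2.INTER_NEAREST)
    def cost(v):
        r=render(p,dim,(v[0],v[1],v[2]*10),z0,4,(x0,y0),sub.shape); return -(r&big).sum()/max((r|big).sum(),1)
    best=None
    for yw in np.arange(-90,90,15):
        v0=np.array([xy[0],xy[1],np.radians(yw)/10])
        r=minimize(cost,v0,method='Nelder-Mead',options=dict(initial_simplex=[v0,v0+[.006,0,0],v0+[0,.006,0],v0+[0,0,.02]],xatol=1e-4,fatol=1e-4,maxiter=120))
        if best is None or r.fun<best.fun: best=r
    return best.x[0],best.x[1],np.degrees(best.x[2]*10),-best.fun
def find(p,name,z0=.003,onmat=True,near=None):
    out=[]
    for r in silhouettes(name,p)[:4]:
        xy=atz(p,r['uv'],z0+.01)[:2]
        if near is not None and np.hypot(*(xy-near))>.06: continue
        if onmat and not(.36<xy[0]<.65 and -.43<xy[1]<-.13): continue
        out.append((round(r['p'],2),)+tuple(np.round(fit(p,name,xy,r['mask'],z0),4)))
    return out
E
python3 - <<'E'
from h import *
p=read_camera('wrist')
for n in DIM:
  print(n,find(p,n))
E
```

```text
link_box [(0.8, np.float64(0.5893), np.float64(-0.1618), np.float64(-142.7093), np.float64(-0.0)), (0.64, np.float64(0.4609), np.float64(-0.3618), np.float64(-69.7264), np.float64(-602165700649916.5))]
plug_box [(0.86, np.float64(0.6025), np.float64(-0.3942), np.float64(37.8712), np.float64(-0.0))]
regulator [(0.86, np.float64(0.462), np.float64(-0.1459), np.float64(-131.1681), np.float64(-0.0))]
fuse_case [(0.78, np.float64(0.447), np.float64(-0.2384), np.float64(-152.3887), np.float64(-0.0))]
relay [(0.63, np.float64(0.4716), np.float64(-0.3187), np.float64(-186.7662), np.float64(-0.0))]
brake_pad []h.py:27: RuntimeWarning: overflow encountered in scalar negative
  r=render(p,dim,(v[0],v[1],v[2]*10),z0,4,(x0,y0),sub.shape); return -(r&big).sum()/max((r|big).sum(),1)
```

Unsigned negative; fix.

```bash
sed -i 's/return -(r&big).sum()\/max((r|big).sum(),1)/return -float((r\&big).sum())\/max(float((r|big).sum()),1.)/; s/tuple(np.round(fit(p,name,xy,r\[.mask.\],z0),4))/tuple(np.round(fit(p,name,xy,r["mask"],z0),4).tolist())/' h.py
python3 - <<'E'
from h import *
p=read_camera('wrist')
im=p['pixels'].copy()
for n in DIM:
  for o in find(p,n):
    print(n,o)
    q=np.array([proj(p,X) for X in corners(DIM[n],o[1],o[2],np.radians(o[3]),.003)])
    cv2.polylines(im,[cv2.convexHull(q.astype(np.int32).reshape(-1,1,2))],True,(0,0,255),1)
cv2.imwrite('pics/w2.png',im)
E
```

```text
link_box (0.66, 0.5456, -0.1958, -54.4145, 0.9492)
plug_box (0.92, 0.5632, -0.3567, 4.2672, 0.9619)
regulator (0.88, 0.4282, -0.1995, -51.9251, 0.9363)
fuse_case (0.98, 0.4388, -0.2837, -9.9972, 0.9556)
relay (0.97, 0.4459, -0.3559, -102.5807, 0.9191)
relay (0.41, 0.5746, -0.3543, -12.6845, 0.5)
```

View pics/w2.png

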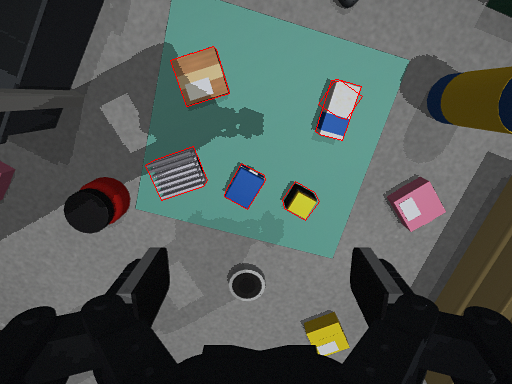

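Request:
jog_arm(
  targets="-10 1 -30 0 0 -6 0.5;-10 1 -35 0 0 -6 0.5;-10 1 -35 0 0 -6 0.5;-10 0 -35 0 0 -6 0.5;0 0 -30 0 0 -6 0.5;0 0 0 0 0 0 0.5;0 0 0 0 0 0 0.5",
  force=60,
)

```text
time: 4.07
eef_pos: [0.439, -0.2854, 0.0881]
tcp_rot: [0.995, -0.103, 0.003, 0.009]
contact_force: [1.0, -0.3, 2.2]
opening: 0.754
```

```bash
cat >> h.py <<'E'
from scipy.spatial.transform import Rotation as Ro
def pose():
    s=get_state(); R=Ro.from_quat(s['tcp_rot']).as_matrix()
    return s,np.array(s['eef_pos']),R
def go(x,y,z,d):
    s,e,R=pose(); a=np.degrees(np.arctan2(R[1,1],R[0,1])); t=(d-a+90)%180-90
    tilt=np.round(np.cross(R[:,2],[0,0,-1])*180/np.pi,2)
    print('t',s['time'],'delta mm',np.round((np.array([x,y,z])-e)*1000,1),'turn',round(t,1),'(or',round(t-180*np.sign(t),1),') j6',np.round(np.degrees(s['qpos'][5])),'tiltfix rx ry deg',tilt,'open',round(s['opening'],3),'F',np.round(s['contact_force'],1))
E
python3 - <<'E'
from h import *
try:
  import plant; print([k for k in dir(plant) if not k.startswith('_')])
  print(grasp_offset)
except Exception as e: print(e)
go(.4388,-.2837,.006,-100)
E
```

```text
['Unreachable', 'get_state', 'grasp_offset', 'mark_of', 'read_camera', 'sign_off', 'silhouettes', 'spot_in']
0.0187
t 4.0667 delta mm [ -0.2   1.7 -82.1] turn 1.9 (or -178.1 ) j6 58.0 tiltfix rx ry deg [1.07 0.22 0.  ] open 0.754 F [ 1.  -0.3  2.2]
```

Request:
jog_arm(
  targets="0 1 -30 0.5 0.1 1.5 0.5;0 0.5 -30 0.5 0 0 0.5;0 0 -20 0 0 0 0.5;0 0 -6 0 0 0 0.5;0 0 0 0 0 0 0.5",
)

```text
time: 4.48
eef_pos: [0.4472, -0.2905, 0.0114]
tcp_rot: [0.996, -0.083, 0.009, 0.007]
contact_force: [-0.5, 0.3, 0.3]
opening: 0.746
```

Run:
```python
from h import *
go(.4388,-.2837,.002,-100)
shot('wrist','w3.png')
```

```text
t 4.4833 delta mm [-8.4  6.8 -9.4] turn -0.5 (or 179.5 ) j6 55.0 tiltfix rx ry deg [0.84 1.02 0.  ] open 0.746 F [-0.5  0.3  0.3]
```

View pics/w3.png

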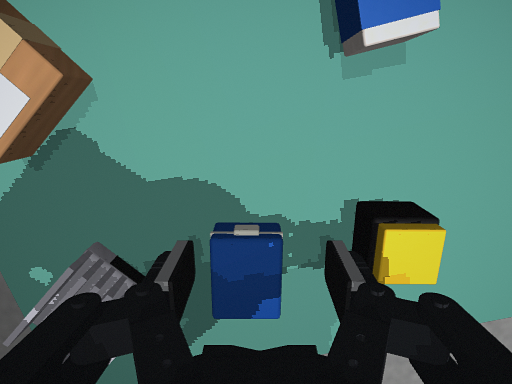

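Request:
jog_arm(
  targets="-4 3 0 0.8 1 0 0.2;-4 3 -3 0 0 0 0.2;-1 1 -4 0 0 0 0.2;0 0 -2 0 0 0 0.2;0 0 0 0 0 0 0.2",
)

```text
time: 4.95
eef_pos: [0.4424, -0.2872, 0.0107]
tcp_rot: [0.997, -0.082, 0.005, 0.005]
contact_force: [0.4, -0.8, 0.9]
opening: 0.598
```

Run:
```python
from h import *
go(.4388,-.2837,.002,-100)
```

```text
t 4.95 delta mm [-3.6  3.5 -8.7] turn -0.6 (or 179.4 ) j6 55.0 tiltfix rx ry deg [0.58 0.55 0.  ] open 0.598 F [ 0.4 -0.8  0.9]
```

Request:
jog_arm(
  targets="-4 4 -9 0.6 0.6 0 0.2;-2 2 -5 0 0 0 0.2;0 0 0 0 0 0 0.2",
)

```text
time: 5.2
eef_pos: [0.4382, -0.2829, -0.0]
tcp_rot: [0.997, -0.081, 0.001, 0.001]
contact_force: [0.6, 0.0, 0.4]
opening: 0.601
```

Run:
```python
from h import *
go(.4388,-.2837,.002,-100)
```

```text
t 5.2 delta mm [ 0.6 -0.8  2. ] turn -0.7 (or 179.3 ) j6 55.0 tiltfix rx ry deg [0.13 0.1  0.  ] open 0.601 F [0.6 0.  0.4]
```

Request:
jog_arm(
  targets="0 0 0 0 0 0 -0.6;0 0 0 0 0 0 -0.6;0 0 0 0 0 0 -0.6;0 0 0 0 0 0 -0.6;0 0 20 0 0 0 -0.6;0 0 20 0 0 0 -0.6",
  force=60,
)

```text
time: 5.7
eef_pos: [0.4359, -0.2797, 0.0373]
tcp_rot: [0.997, -0.082, -0.003, -0.003]
contact_force: [-0.4, 0.3, 0.3]
opening: 0.384
```

```bash
cat >> h.py <<'E'
# hopper estimate
HY=np.radians(-13.5); HF=np.array([.5765,.012])
def hop(a,b): # hopper_floor frame mm -> world
    c,s=np.cos(HY),np.sin(HY); return HF+np.array([c*a-s*b,s*a+c*b])/1000
E
python3 - <<'E'
from h import *
go(*hop(-45,-37),.30,-13.5)
shot('wrist','w4.png')
E
```

```text
t 5.7 delta mm [ 88.2 266.3 262.7] turn 85.9 (or -94.1 ) j6 55.0 tiltfix rx ry deg [-0.41 -0.32 -0.  ] open 0.384 F [-0.4  0.3  0.3]
```

View pics/w4.png

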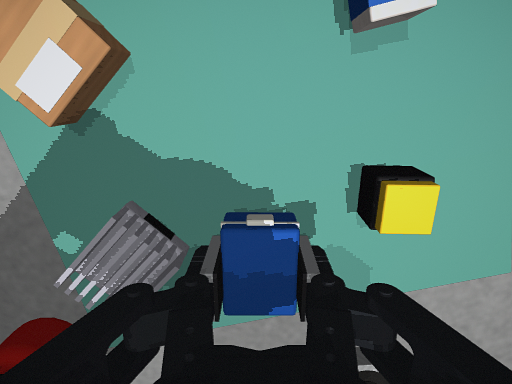

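Request:
jog_arm(
  targets="0 0 40 -0.4 -0.3 0 -0.6;0 0 40 0 0 0 -0.6;0 0 40 0 0 0 -0.6;0 5 40 0 0 0 -0.6;5 15 38 0 0 -1 -0.6;10 30 28 0 0 -1 -0.6;12 38 10 0 0 -1 -0.6;12 38 5 0 0 -1 -0.6;12 38 0 0 0 0 -0.6;12 38 0 0 0 0 -0.6",
)

```text
time: 6.58
eef_pos: [0.4948, -0.0735, 0.2803]
tcp_rot: [0.992, -0.126, -0.002, -0.003]
contact_force: [0.1, -0.4, 0.1]
opening: 0.385
```

Run:
```python
from h import *
go(*hop(-58,-37),.28,-103.5)
```

```text
t 6.5833 delta mm [16.6 63.1 -0.3] turn 1.0 (or -179.0 ) j6 84.0 tiltfix rx ry deg [-0.4  -0.16 -0.  ] open 0.385 F [ 0.1 -0.4  0.1]
```

Request:
jog_arm(
  targets="6 25 5 0 0 1 -0.6;0 0 0 0 0 0 -0.6;0 0 0 0 0 0 -0.6",
)

```text
time: 6.83
eef_pos: [0.5015, -0.0403, 0.2821]
tcp_rot: [0.994, -0.112, -0.003, -0.005]
contact_force: [0.3, -0.0, -0.1]
opening: 0.384
```

Run:
```python
from h import *
go(*hop(-58,-37),.28,-103.5)
p=shot('wrist','w5.png'); im=p['pixels']
C=[(-90,-75),(90,-75),(90,75),(-90,75)]
for z,col in((.235,(0,0,255)),(.185,(0,255,0))):
  q=np.array([proj(p,[*hop(*c),z]) for c in C]).astype(np.int32)
  cv2.polylines(im,[q.reshape(-1,1,2)],True,col,1)
for a,b,z in((40,98+51.5,.298),(-10,223,.258)):
  cv2.circle(im,tuple(int(v) for v in proj(p,[*hop(a,b),z])),4,(255,0,255),1)
cv2.imwrite('pics/w5.png',im)
for n in('hopper_floor','knob_grip','bolt_ball'):
  print(n,[(np.round(r['uv'],1).tolist(),round(r['p'],2)) for r in mark_of(n,p)[:2]])
```

```text
t 6.8333 delta mm [10.  29.8 -2.1] turn -0.6 (or 179.4 ) j6 86.0 tiltfix rx ry deg [-0.57 -0.3  -0.  ] open 0.384 F [ 0.3 -0.  -0.1]
hopper_floor [([161.6, 115.9], 0.83)]
knob_grip []
bolt_ball []
```

View pics/w5.png

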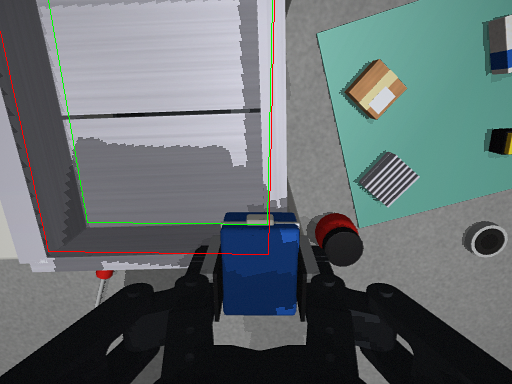

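Run:
```python
from h import *
p=read_camera('wrist'); im=p['pixels']
cv2.imwrite('pics/w5b.png',cv2.resize(im[0:285,0:320],None,fx=2.1,fy=2.1,interpolation=cv2.INTER_CUBIC))
print(np.round(np.array(p['world_from_camera'])[:3,3],3))
```

```text
[ 0.576 -0.062  0.425]
```

View pics/w5b.png

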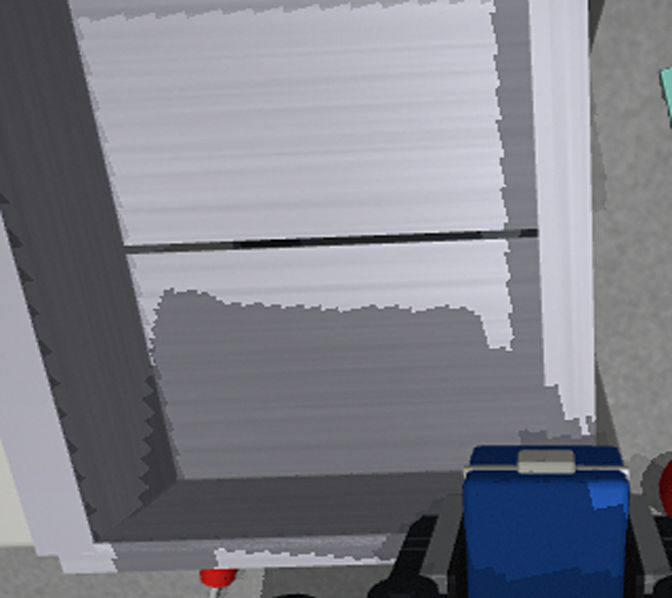

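Run:
```python
from h import *
p=read_camera('wrist')
f=lambda u,v,z:atz(p,(u/2.1,v/2.1),z)[:2]
a=f(128,249,.185);b=f(538,233,.185);c=f(178,480,.185);r=f(95,543,.235)
l0=f(77,15,.185)
for n,v in(('splitL',a),('splitR',b),('cornerFL',c),('rimFL',r),('leftfar',l0)): print(n,v)
d=a-b; print('yaw split',np.degrees(np.arctan2(-d[0],d[1])),np.linalg.norm(d))
d=l0-c; print('yaw left',np.degrees(np.arctan2(d[1],d[0])))
for q in((-90,75),(0,75),(0,-75)):print(q,hop(*q))
```

```text
splitL [0.59113599 0.09043902]
splitR [ 0.5630521  -0.05442931]
cornerFL [0.50226738 0.10865902]
rimFL [0.50254012 0.10887504]
leftfar [0.66397948 0.07562141]
yaw split -10.971160969718369 0.1475653695392405
yaw left -11.546572181236273
(-90, 75) [0.50649511 0.10593783]
(0, 75) [0.5940084  0.08492774]
(0, -75) [ 0.5589916  -0.06092774]
```

```bash
sed -i 's/^HY=.*/HY=np.radians(-11.3); HF=np.array([.5765,.0178])/' h.py
python3 - <<'E'
from h import *
go(*hop(-56,-37),.192,-101.3)
go(*hop(-56,-37),.28,-101.3)
E
```

```text
t 7.1333 delta mm [ 12.9  35.1 -91. ] turn 1.9 (or -178.1 ) j6 86.0 tiltfix rx ry deg [-0.57 -0.24 -0.  ] open 0.387 F [-0.6 -0.3  0.2]
t 7.1333 delta mm [12.9 35.1 -3. ] turn 1.9 (or -178.1 ) j6 86.0 tiltfix rx ry deg [-0.57 -0.24 -0.  ] open 0.387 F [-0.6 -0.3  0.2]
```

Request:
jog_arm(
  targets="7 18 0 -0.5 -0.2 1 -0.6;7 18 0 0 0 1 -0.6;0 0 0 0 0 0 -0.6;0 0 -25 0 0 0 -0.6;0 0 -25 0 0 0 -0.6;0 0 0 0 0 0 -0.6",
)

```text
time: 7.63
eef_pos: [0.5166, -0.0127, 0.2336]
tcp_rot: [0.995, -0.102, 0.002, 0.001]
contact_force: [-1.0, 0.0, -0.8]
opening: 0.385
```

Run:
```python
from h import *
go(*hop(-56,-37),.192,-101.3)
```

```text
t 7.6333 delta mm [ -2.2   5.2 -41.6] turn 0.4 (or -179.6 ) j6 89.0 tiltfix rx ry deg [0.15 0.24 0.  ] open 0.385 F [-1.   0.  -0.8]
```

Request:
jog_arm(
  targets="-2 5 -20 0 0 0 -0.6;-1 3 -20 0 0 0 -0.6;0 0 0 0 0 0 -0.6",
)

```text
time: 7.88
eef_pos: [0.5139, -0.0081, 0.1948]
tcp_rot: [0.995, -0.105, 0.003, 0.002]
contact_force: [-0.7, -0.2, -1.5]
opening: 0.386
```

Run:
```python
from h import *
go(*hop(-56,-37),.192,-101.3)
shot('wrist','w6.png')
```

```text
t 7.8833 delta mm [ 0.5  0.5 -2.8] turn 0.7 (or -179.3 ) j6 90.0 tiltfix rx ry deg [0.24 0.33 0.  ] open 0.386 F [-0.7 -0.2 -1.5]
```

View pics/w6.png

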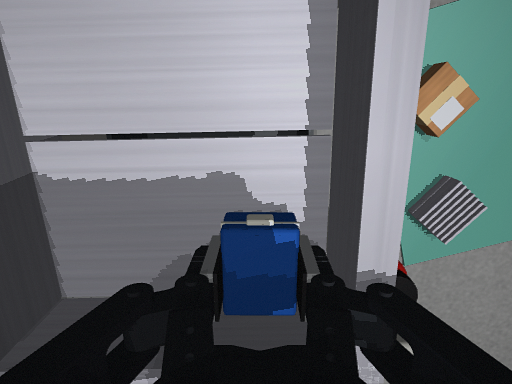

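Request:
jog_arm(
  targets="0 0 0 0 0 0 0.1;0 0 0 0 0 0 0.1;0 0 0 0 0 0 0.1;0 0 35 0 0 0 0.1;0 0 40 0 0 0 0.1;0 -10 30 0 0 0 0.3;-10 -38 0 0 0 0 0.5;-12 -39 0 0 0 0 0.5;-12 -39 0 0 0 0 0.5;-12 -39 0 0 0 0 0.5",
)

```text
time: 8.77
eef_pos: [0.4722, -0.1747, 0.3273]
tcp_rot: [0.995, -0.1, 0.018, 0.003]
contact_force: [-0.0, -0.1, -0.4]
opening: 0.753
```

Request:
jog_arm(
  targets="-5 -39 0 0 0 0 0.5;0 -39 0 0 0 0 0.5;0 -25 0 0 0 0 0.5;0 0 0 0 0 0 0.5;0 0 0 0 0 0 0.5",
)

```text
time: 9.18
eef_pos: [0.4634, -0.294, 0.3418]
tcp_rot: [0.994, -0.106, 0.025, 0.012]
contact_force: [0.9, 0.4, 0.7]
opening: 0.751
```

```bash
cat > look.py <<'E'
from h import *
import sys
p=shot('wrist',sys.argv[1]); im=p['pixels']
for n in DIM:
  for o in find(p,n):
    print(n,o)
    if o[4]>.7:
      q=np.array([proj(p,X) for X in corners(DIM[n],o[1],o[2],np.radians(o[3]),.003)])
      cv2.polylines(im,[cv2.convexHull(q.astype(np.int32).reshape(-1,1,2))],True,(0,0,255),1)
cv2.imwrite('pics/'+sys.argv[1],im)
go(*[float(a) for a in sys.argv[2:6]])
E
python3 look.py w7.png .4459 -.3559 .05 -102.6
```

```text
link_box (0.91, 0.5455, -0.196, -53.7443, 0.9606)
plug_box (0.68, 0.5619, -0.3564, 4.6288, 0.9336)
regulator (0.8, 0.4293, -0.2014, -52.5235, 0.9018)
relay (0.76, 0.4456, -0.3557, -99.9157, 0.8944)
t 9.5333 delta mm [ -18.1  -65.1 -289.7] turn -0.7 (or 179.3 ) j6 59.0 tiltfix rx ry deg [1.54 2.63 0.  ] open 0.75 F [0.  0.  0.7]
```

View pics/w7.png

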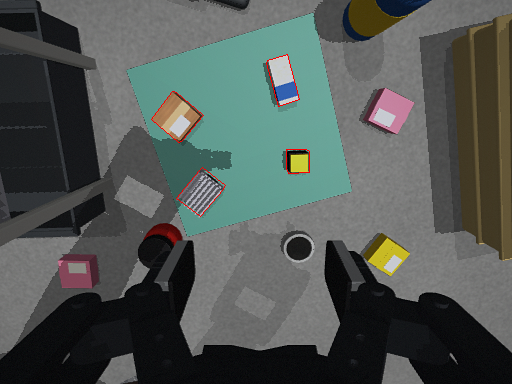

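Request:
jog_arm(
  targets="-6 -20 -20 1.5 2.6 0 0.3;-6 -22 -38 0 0 0 0.3;-5 -20 -40 0 0 0 0.3;0 0 -40 0 0 0 0.3;0 0 -40 0 0 0 0.3;0 0 -40 0 0 0 0.3;0 0 -30 0 0 0 0.3;0 0 0 0 0 0 0.3",
)

```text
time: 10.2
eef_pos: [0.4493, -0.3485, 0.0897]
tcp_rot: [0.995, -0.097, 0.006, 0.005]
contact_force: [-0.2, 1.2, -0.9]
opening: 0.649
```

Run:
```python
from h import *
go(.4456,-.3557,.004,-101)
```

```text
t 10.2 delta mm [ -3.7  -7.2 -85.7] turn 0.1 (or -179.9 ) j6 53.0 tiltfix rx ry deg [0.6  0.59 0.  ] open 0.649 F [-0.2  1.2 -0.9]
```

Request:
jog_arm(
  targets="-4 -6 -10 0.6 0.6 0 0.3;-3 0 -25 0 0 0 0.3;0 0 -25 0 0 0 0.3;0 0 0 0 0 0 0.3",
)

```text
time: 10.53
eef_pos: [0.445, -0.3536, 0.0321]
tcp_rot: [0.996, -0.094, 0.001, 0.001]
contact_force: [-1.1, 0.8, -0.6]
opening: 0.656
```

Run:
```python
from h import *
go(.4456,-.3557,.004,-101)
```

```text
t 10.5333 delta mm [  0.6  -2.1 -28.1] turn -0.2 (or 179.8 ) j6 52.0 tiltfix rx ry deg [0.09 0.08 0.  ] open 0.656 F [-1.1  0.8 -0.6]
```

Request:
jog_arm(
  targets="-1 -2 -15 0 0 0 0.3;-1 -1 -13 0 0 0 0.3;0 0 0 0 0 0 -0.7;0 0 0 0 0 0 -0.7;0 0 0 0 0 0 -0.7;0 0 0 0 0 0 -0.7;0 0 0 0 0 0 -0.7;0 0 20 0 0 0 -0.7;0 0 35 0 0 0 -0.7;0 0 35 0 0 0 -0.7",
)

```text
time: 11.37
eef_pos: [0.4455, -0.3557, 0.1008]
tcp_rot: [0.996, -0.093, 0.0, 0.0]
contact_force: [0.2, 0.2, -0.0]
opening: 0.345
```

Run:
```python
from h import *
go(*hop(-13,-37),.28,-101.3)
shot('wrist','w8.png')
```

```text
t 11.3667 delta mm [111.  339.8 179.2] turn -0.7 (or 179.3 ) j6 52.0 tiltfix rx ry deg [0.02 0.04 0.  ] open 0.345 F [ 0.2  0.2 -0. ]
```

View pics/w8.png

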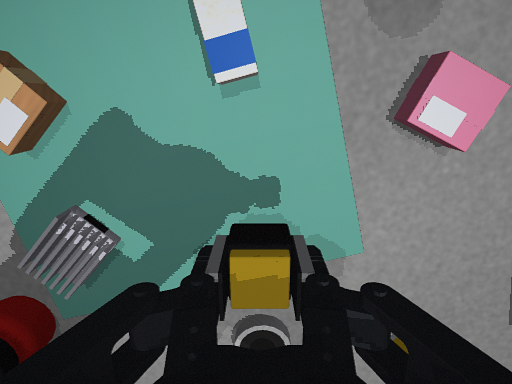

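Request:
jog_arm(
  targets="3 5 38 0 0 0 -0.7;5 12 38 0 0 0 -0.7;8 20 34 0 0 0 -0.7;10 28 26 0 0 0 -0.7;12 36 18 0 0 0 -0.7;12 37 5 0 0 0 -0.7;12 37 0 0 0 0 -0.7;12 37 0 0 0 0 -0.7;12 37 0 0 0 0 -0.7;12 37 0 0 0 0 -0.7",
)

```text
time: 12.25
eef_pos: [0.5483, -0.0708, 0.285]
tcp_rot: [0.995, -0.1, 0.019, 0.012]
contact_force: [1.2, -1.8, 0.4]
opening: 0.342
```

Request:
jog_arm(
  targets="8 30 0 0 0 0 -0.7;3 10 0 0 0 0 -0.7;0 0 0 0 0 0 -0.7;0 0 0 0 0 0 -0.7",
)

```text
time: 12.58
eef_pos: [0.5606, -0.0218, 0.2874]
tcp_rot: [0.995, -0.095, 0.021, 0.011]
contact_force: [-0.3, -0.6, -0.2]
opening: 0.339
```

Run:
```python
from h import *
go(*hop(-13,-37),.28,-101.3)
shot('wrist','w9.png')
```

```text
t 12.5833 delta mm [-4.1  5.8 -7.4] turn -0.4 (or 179.6 ) j6 89.0 tiltfix rx ry deg [1.49 2.29 0.  ] open 0.339 F [-0.3 -0.6 -0.2]
```

View pics/w9.png

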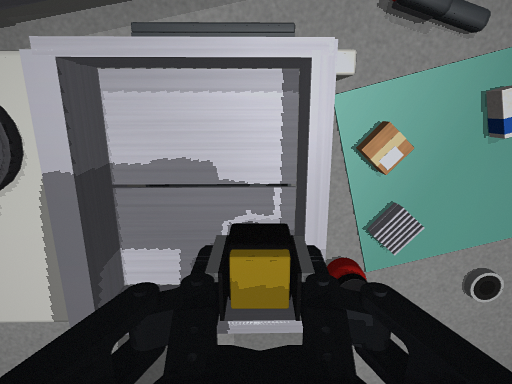

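Request:
jog_arm(
  targets="-4 6 -10 1.5 2.3 0 -0.7;-2 3 -25 0 0 0 -0.7;-1 1 -25 0 0 0 -0.7;0 0 0 0 0 0 -0.7",
)

```text
time: 12.97
eef_pos: [0.5535, -0.0191, 0.2284]
tcp_rot: [0.995, -0.099, 0.002, 0.001]
contact_force: [-1.4, -1.5, -1.6]
opening: 0.335
```

Run:
```python
from h import *
go(*hop(-13,-37),.194,-101.3)
```

```text
t 12.9667 delta mm [  3.    3.2 -34.4] turn 0.1 (or -179.9 ) j6 89.0 tiltfix rx ry deg [0.12 0.2  0.  ] open 0.335 F [-1.4 -1.5 -1.6]
```

Request:
jog_arm(
  targets="3 3 -18 0 0 0 -0.7;1 2 -16 0 0 0 -0.7;0 0 0 0 0 0 -0.7;0 0 0 0 0 0 -0.05;0 0 0 0 0 0 -0.05;0 0 0 0 0 0 -0.05;0 0 35 0 0 0 -0.05;0 0 40 0 0 0 -0.05;0 -5 30 0 0 0 0.3;0 0 0 0 0 0 0.5",
)

```text
time: 13.8
eef_pos: [0.5571, -0.0263, 0.3109]
tcp_rot: [0.994, -0.107, 0.004, -0.002]
contact_force: [1.1, 0.5, 1.3]
opening: 0.737
```

Run:
```python
from h import *
go(.5625,-.3565,.3,-85.5)
shot('wrist','w10.png')
```

```text
t 13.8 delta mm [   5.4 -330.2  -10.9] turn 16.8 (or -163.2 ) j6 89.0 tiltfix rx ry deg [-0.23  0.45  0.  ] open 0.737 F [1.1 0.5 1.3]
```

View pics/w10.png

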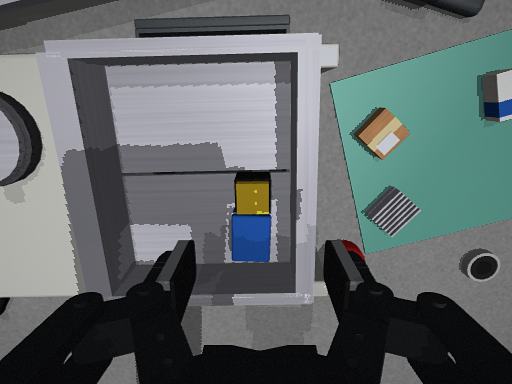

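Relay (253,195) and fuse case (251,237) both lie in the hopper. Next the plug_box.

Request:
jog_arm(
  targets="0 -30 5 0 0 3 0.5;1 -38 0 0 0 3 0.5;1 -38 0 0 0 3 0.5;1 -38 0 0 0 3 0.5;1 -38 0 0 0 3 0.5;1 -38 0 0 0 1 0.5;0 -38 0 0 0 0 0.5;0 -38 -5 0 0 0 0.5;0 -25 -5 0 0 0 0.5;0 0 0 0 0 0 0.3",
)

```text
time: 14.68
eef_pos: [0.5557, -0.3653, 0.3085]
tcp_rot: [0.999, 0.04, 0.005, 0.0]
contact_force: [-0.3, 0.7, -1.5]
opening: 0.658
```

```bash
python3 look.py w11.png .5625 -.3565 .05 -85.5
```

```text
link_box (0.73, 0.5462, -0.1963, -55.4715, 0.9563)
plug_box (0.77, 0.5623, -0.3561, 4.0484, 0.9423)
regulator (0.71, 0.4289, -0.2, -51.9413, 0.9255)
t 15.0333 delta mm [   4.4    2.2 -261.3] turn -0.5 (or 179.5 ) j6 43.0 tiltfix rx ry deg [-0.01  0.72  0.  ] open 0.652 F [-0.6 -0.2  0.1]
```

View pics/w11.png

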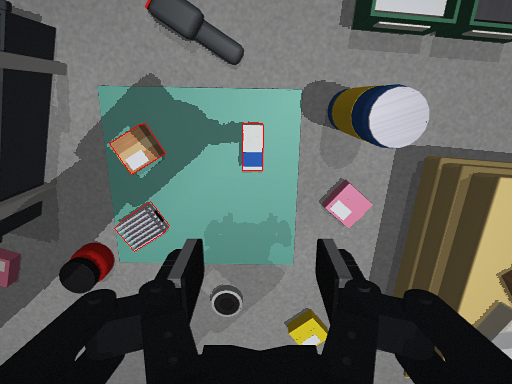

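Request:
jog_arm(
  targets="4 2 -30 0 0.7 0 0.2;0 0 -40 0 0 0 0.2;0 0 -40 0 0 0 0.2;0 0 -40 0 0 0 0.2;0 0 -40 0 0 0 0.2;0 0 -30 0 0 0 0.2;0 0 0 0 0 0 0.2",
)

```text
time: 15.62
eef_pos: [0.5668, -0.3484, 0.096]
tcp_rot: [0.999, 0.05, 0.008, 0.007]
contact_force: [-0.9, 0.8, -0.5]
opening: 0.606
```

Run:
```python
from h import *
go(.5623,-.3563,.004,-85.8)
```

```text
t 15.6167 delta mm [ -4.5  -7.9 -92. ] turn -1.6 (or 178.4 ) j6 44.0 tiltfix rx ry deg [0.81 0.97 0.  ] open 0.606 F [-0.9  0.8 -0.5]
```

Request:
jog_arm(
  targets="-4 -7 -10 0.8 1 -1.5 0.2;-3 -1 -25 0 0 0 0.2;0 0 -25 0 0 0 0.2;0 0 0 0 0 0 0.2",
)

```text
time: 15.95
eef_pos: [0.5635, -0.3543, 0.041]
tcp_rot: [0.999, 0.04, 0.002, 0.002]
contact_force: [-0.7, 1.7, -0.7]
opening: 0.598
```

Run:
```python
from h import *
go(.5623,-.3563,.003,-85.8)
```

```text
t 15.95 delta mm [ -1.2  -2.  -38. ] turn -0.4 (or 179.6 ) j6 45.0 tiltfix rx ry deg [0.22 0.2  0.  ] open 0.598 F [-0.7  1.7 -0.7]
```

Request:
jog_arm(
  targets="-2 -2 -18 0.2 0.2 0 0.2;-1 -1 -18 0 0 0 0.2;0 0 -2 0 0 0 -0.7;0 0 0 0 0 0 -0.7;0 0 0 0 0 0 -0.7;0 0 0 0 0 0 -0.7;0 0 0 0 0 0 -0.7;0 0 20 0 0 0 -0.7;0 0 35 0 0 0 -0.7;0 0 35 0 0 0 -0.7",
)

```text
time: 16.78
eef_pos: [0.5659, -0.3563, 0.1064]
tcp_rot: [0.999, 0.043, 0.002, 0.002]
contact_force: [1.1, 0.5, -0.4]
opening: 0.309
```

Run:
```python
from h import *
go(*hop(45,-38),.28,-101.3)
shot('wrist','w12.png')
```

```text
t 16.7833 delta mm [ 47.2 328.1 173.6] turn -16.2 (or 163.8 ) j6 44.0 tiltfix rx ry deg [0.25 0.29 0.  ] open 0.309 F [ 1.1  0.5 -0.4]
```

View pics/w12.png

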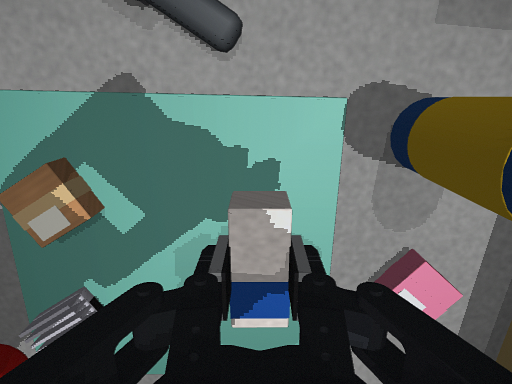

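Request:
jog_arm(
  targets="1 5 38 0 0 0 -0.7;3 12 38 0 0 -2 -0.7;4 20 34 0 0 -2 -0.7;5 28 26 0 0 -2 -0.7;6 36 18 0 0 -2 -0.7;6 37 5 0 0 -2 -0.7;6 37 0 0 0 -2 -0.7;6 37 0 0 0 -2 -0.7;6 37 0 0 0 -2 -0.7;5 35 0 0 0 0 -0.7",
)

```text
time: 17.67
eef_pos: [0.6188, -0.0733, 0.2964]
tcp_rot: [0.994, -0.11, 0.022, 0.016]
contact_force: [0.7, 1.0, -0.3]
opening: 0.304
```

Request:
jog_arm(
  targets="2 25 0 0 0 0 -0.7;0 10 0 0 0 0 -0.7;0 0 0 0 0 0 -0.7;0 0 0 0 0 0 -0.7",
)

```text
time: 18.0
eef_pos: [0.6213, -0.0292, 0.3008]
tcp_rot: [0.994, -0.106, 0.026, 0.015]
contact_force: [-0.3, 1.0, -0.2]
opening: 0.31
```

Run:
```python
from h import *
go(*hop(45,-38),.28,-101.3)
```

```text
t 18.0 delta mm [ -8.1   0.9 -20.8] turn 0.9 (or -179.1 ) j6 91.0 tiltfix rx ry deg [2.02 2.74 0.  ] open 0.31 F [-0.3  1.  -0.2]
```

Request:
jog_arm(
  targets="-6 1 -15 2 2.7 1 -0.7;-5 3 -30 0 0 0 -0.7;-1 2 -30 0 0 0 -0.7;0 0 0 0 0 0 -0.7",
)

```text
time: 18.33
eef_pos: [0.6101, -0.0297, 0.2283]
tcp_rot: [0.995, -0.099, 0.004, 0.001]
contact_force: [-0.8, 0.0, -2.9]
opening: 0.311
```

Run:
```python
from h import *
go(*hop(45,-38),.193,-101.3)
shot('wrist','w13.png')
```

```text
t 18.3333 delta mm [  3.    1.4 -35.3] turn 0.1 (or -179.9 ) j6 89.0 tiltfix rx ry deg [0.17 0.46 0.  ] open 0.311 F [-0.8  0.  -2.9]
```

View pics/w13.png

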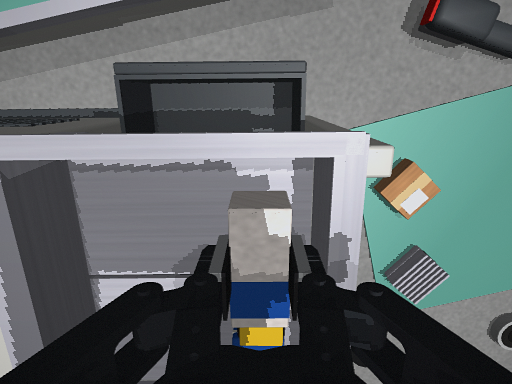

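Request:
jog_arm(
  targets="4 2 -18 0 0 0 -0.7;2 1 -16 0 0 0 -0.7;0 0 0 0 0 0 -0.7;0 0 0 0 0 0 -0.05;0 0 0 0 0 0 -0.05;0 0 0 0 0 0 -0.05;0 0 35 0 0 0 -0.05;0 0 40 0 0 0 -0.05;0 -5 30 0 0 0 0.3;0 0 0 0 0 0 0.5",
)

```text
time: 19.22
eef_pos: [0.6221, -0.0379, 0.323]
tcp_rot: [0.994, -0.104, 0.015, -0.001]
contact_force: [0.4, -0.6, 2.1]
opening: 0.736
```

Run:
```python
from h import *
go(.5462,-.1963,.3,-54.5)
shot('wrist','w14.png')
```

```text
t 19.2167 delta mm [ -75.9 -158.4  -23. ] turn 47.4 (or -132.6 ) j6 89.0 tiltfix rx ry deg [0.11 1.72 0.  ] open 0.736 F [ 0.4 -0.6  2.1]
```

View pics/w14.png

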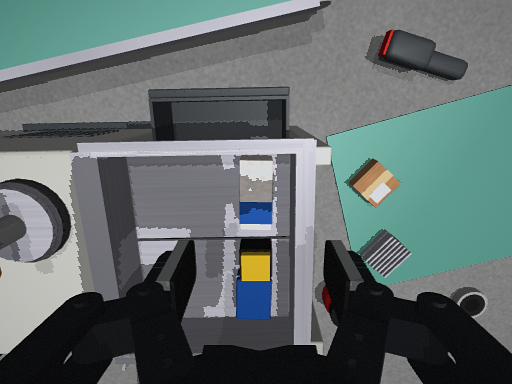

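Request:
jog_arm(
  targets="-5 -20 0 0 1.7 -5 0.8;-10 -35 0 0 0 -6 0.8;-12 -35 0 0 0 -6 0.8;-15 -30 0 0 0 -6 0.8;-15 -20 0 0 0 -6 0.8;-15 0 0 0 0 -6 0.8;0 0 0 0 0 -6 0.8;0 0 0 0 0 -2 0.8;0 0 0 0 0 0 0.8",
)

```text
time: 20.02
eef_pos: [0.5446, -0.1873, 0.3284]
tcp_rot: [0.878, -0.479, 0.004, 0.005]
contact_force: [0.2, -0.0, 0.4]
opening: 0.908
```

```bash
python3 look.py w15.png .5462 -.1963 .05 -144.5
```

```text
link_box (0.8, 0.5451, -0.1951, -55.714, 0.9173)
regulator (0.89, 0.4272, -0.1983, -50.3413, 0.8878)
brake_pad (0.5, 0.4248, -0.1989, -61.3239, 0.7611)
t 20.3667 delta mm [   0.8  -10.  -278. ] turn 2.6 (or -177.4 ) j6 118.0 tiltfix rx ry deg [0.68 0.08 0.  ] open 0.906 F [-0.5 -0.3 -1. ]
```

View pics/w15.png

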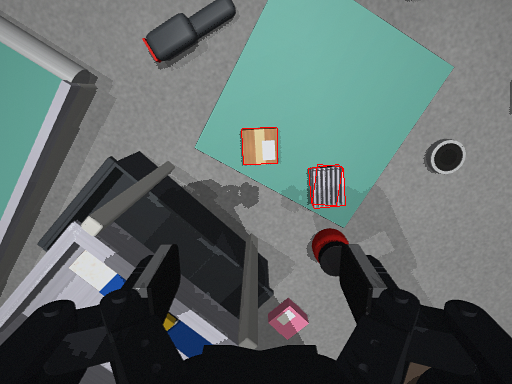

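Request:
jog_arm(
  targets="0 -5 -30 0.7 0 2.5 0.8;0 -5 -40 0 0 0 0.8;0 0 -40 0 0 0 0.8;0 0 -40 0 0 0 0.8;0 0 -40 0 0 0 0.8;0 0 -35 0 0 0 0.8;0 0 0 0 0 0 0.8",
)

```text
time: 20.95
eef_pos: [0.5475, -0.1955, 0.1019]
tcp_rot: [0.891, -0.454, 0.009, -0.0]
contact_force: [-1.4, 1.6, -0.8]
opening: 0.904
```

Run:
```python
from h import *
go(.5458,-.1959,.003,-145)
```

```text
t 20.95 delta mm [ -1.7  -0.4 -98.9] turn -0.9 (or 179.1 ) j6 114.0 tiltfix rx ry deg [0.4 0.9 0. ] open 0.904 F [-1.4  1.6 -0.8]
```

Request:
jog_arm(
  targets="-2 -1 -20 0.4 0.9 -1 0.8;-4 0 -28 0 0 0 0.8;0 0 -20 0 0 0 0.8;0 0 0 0 0 0 0.7",
)

```text
time: 21.28
eef_pos: [0.5443, -0.197, 0.0363]
tcp_rot: [0.887, -0.461, 0.002, 0.0]
contact_force: [-1.0, 0.6, -0.6]
opening: 0.848
```

Run:
```python
from h import *
go(.5458,-.1959,.002,-145)
shot('wrist','w16.png')
```

```text
t 21.2833 delta mm [  1.5   1.1 -34.3] turn -0.1 (or 179.9 ) j6 115.0 tiltfix rx ry deg [0.11 0.16 0.  ] open 0.848 F [-1.   0.6 -0.6]
```

View pics/w16.png

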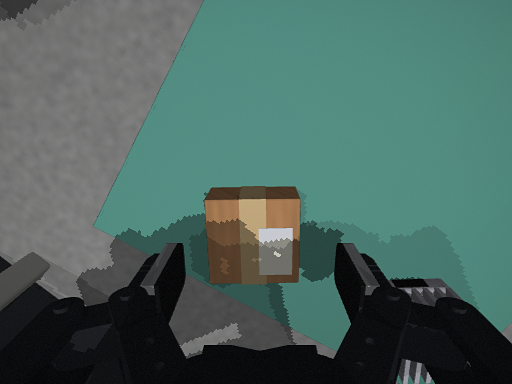

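Request:
jog_arm(
  targets="1 1 -18 0 0 0 0.7;0 0 -18 0 0 0 0.7;0 0 -3 0 0 0 -0.3;0 0 0 0 0 0 -0.3;0 0 0 0 0 0 -0.3;0 0 0 0 0 0 -0.3;0 0 0 0 0 0 -0.3;0 0 20 0 0 0 -0.3;0 0 35 0 0 0 -0.3;0 0 35 0 0 0 -0.3",
)

```text
time: 22.17
eef_pos: [0.5536, -0.1996, 0.1031]
tcp_rot: [0.888, -0.46, 0.009, 0.001]
contact_force: [0.5, -0.9, 0.2]
opening: 0.565
```

Run:
```python
from h import *
go(*hop(-48,28),.29,-101.3)
shot('wrist','w17.png')
```

```text
t 22.1667 delta mm [-18.7 254.2 186.9] turn 43.5 (or -136.5 ) j6 115.0 tiltfix rx ry deg [0.54 0.91 0.  ] open 0.565 F [ 0.5 -0.9  0.2]
```

View pics/w17.png

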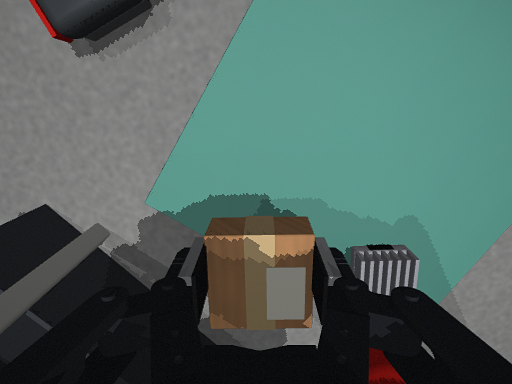

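Request:
jog_arm(
  targets="0 0 40 0.5 0.9 0 -0.3;0 0 40 0 0 3 -0.3;0 0 40 0 0 6 -0.3;0 0 40 0 0 6 -0.3;-2 20 28 0 0 6 -0.3;-2 35 5 0 0 6 -0.3;-3 37 0 0 0 6 -0.3;-3 37 0 0 0 5 -0.3;-3 37 0 0 0 4 -0.3;-2 37 0 0 0 2 -0.3",
)

```text
time: 23.05
eef_pos: [0.5416, 0.0017, 0.3227]
tcp_rot: [0.996, -0.082, 0.021, 0.002]
contact_force: [1.3, 0.5, 0.4]
opening: 0.566
```

Request:
jog_arm(
  targets="0 25 0 0 0 0 -0.3;0 12 0 0 0 0 -0.3;0 0 0 0 0 0 -0.3;0 0 0 0 0 0 -0.3",
)

```text
time: 23.38
eef_pos: [0.5397, 0.0477, 0.3267]
tcp_rot: [0.997, -0.076, 0.025, 0.001]
contact_force: [0.3, -0.8, -0.9]
opening: 0.569
```

Run:
```python
from h import *
go(*hop(-48,28),.29,-101.3)
shot('wrist','w18.png')
```

```text
t 23.3833 delta mm [ -4.8   7.  -36.7] turn -2.6 (or 177.4 ) j6 93.0 tiltfix rx ry deg [0.3  2.85 0.  ] open 0.569 F [ 0.3 -0.8 -0.9]
```

View pics/w18.png

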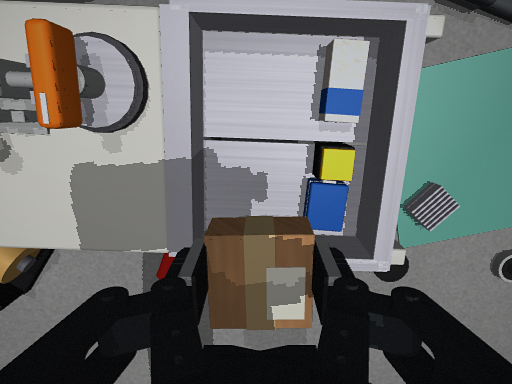

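Request:
jog_arm(
  targets="-3 3 -20 0.3 2.8 -2.5 -0.3;-3 2 -35 0 0 0 -0.3;0 0 -35 0 0 0 -0.3;0 0 0 0 0 0 -0.3",
)

```text
time: 23.77
eef_pos: [0.5356, 0.0475, 0.2388]
tcp_rot: [0.995, -0.102, 0.005, 0.001]
contact_force: [-1.0, -0.5, -2.6]
opening: 0.565
```

Run:
```python
from h import *
go(*hop(-48,25),.192,-101.3)
shot('wrist','w19.png')
```

```text
t 23.7667 delta mm [ -1.2   4.2 -46.8] turn 0.4 (or -179.6 ) j6 96.0 tiltfix rx ry deg [0.2  0.51 0.  ] open 0.565 F [-1.  -0.5 -2.6]
```

View pics/w19.png

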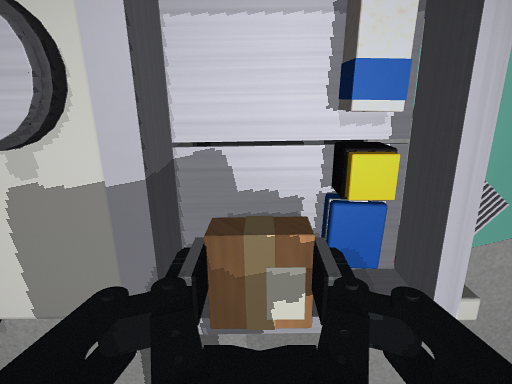

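Request:
jog_arm(
  targets="-1 5 -20 0.2 0.5 0 -0.3;0 3 -25 0 0 0 -0.3;0 0 0 0 0 0 -0.3",
)

```text
time: 24.07
eef_pos: [0.5403, 0.0519, 0.2041]
tcp_rot: [0.994, -0.104, 0.008, 0.0]
contact_force: [-0.5, 0.2, -1.4]
opening: 0.567
```

Run:
```python
from h import *
go(*hop(-48,27),.192,-101.3)
```

```text
t 24.0667 delta mm [ -5.6   1.8 -12.1] turn 0.7 (or -179.3 ) j6 97.0 tiltfix rx ry deg [0.12 0.88 0.  ] open 0.567 F [-0.5  0.2 -1.4]
```

Request:
jog_arm(
  targets="-4 2 -13 0 0.9 0 -0.3;0 0 0 0 0 0 -0.3;0 0 0 0 0 0 0.3;0 0 0 0 0 0 0.3;0 0 0 0 0 0 0.3;0 0 35 0 0 0 0.3;0 0 40 0 0 0 0.3;0 0 35 0 0 0 0.3;0 0 0 0 0 0 0.5",
)

```text
time: 24.82
eef_pos: [0.5397, 0.0514, 0.3159]
tcp_rot: [0.994, -0.106, 0.005, 0.001]
contact_force: [1.6, -0.2, 0.5]
opening: 0.747
```

Run:
```python
from h import *
go(.4282,-.1995,.3,-142)
shot('wrist','w20.png')
```

```text
t 24.8167 delta mm [-111.5 -250.9  -15.9] turn -39.9 (or 140.1 ) j6 97.0 tiltfix rx ry deg [0.23 0.58 0.  ] open 0.747 F [ 1.6 -0.2  0.5]
```

View pics/w20.png

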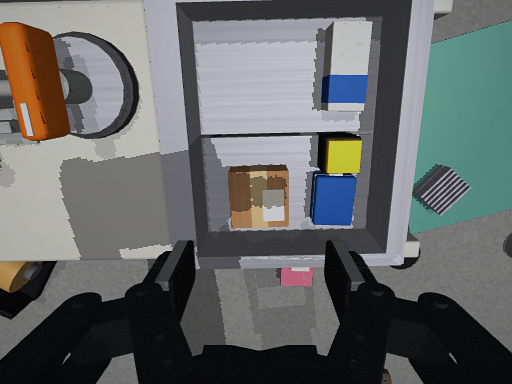

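Request:
jog_arm(
  targets="-12 -25 0 0.2 0.6 -3 0.7;-15 -33 0 0 0 -5 0.7;-16 -34 0 0 0 -6 0.7;-16 -34 0 0 0 -6 0.7;-16 -34 0 0 0 -6 0.7;-16 -34 0 0 0 -6 0.7;-10 -25 0 0 0 -6 0.7;0 -10 0 0 0 -3 0.7;0 0 0 0 0 0 0.7",
)

```text
time: 25.62
eef_pos: [0.4302, -0.1837, 0.3106]
tcp_rot: [0.888, -0.46, -0.002, 0.0]
contact_force: [0.1, 0.3, -0.1]
opening: 0.846
```

```bash
python3 look.py w21.png .4282 -.1995 .05 -142
```

```text
regulator (0.6, 0.4284, -0.1996, -53.3672, 0.9347)
t 25.9667 delta mm [  -3.3  -18.6 -261.3] turn 2.4 (or -177.6 ) j6 109.0 tiltfix rx ry deg [-0.07 -0.13 -0.  ] open 0.845 F [ 0.2 -0.9 -0.3]
```

View pics/w21.png

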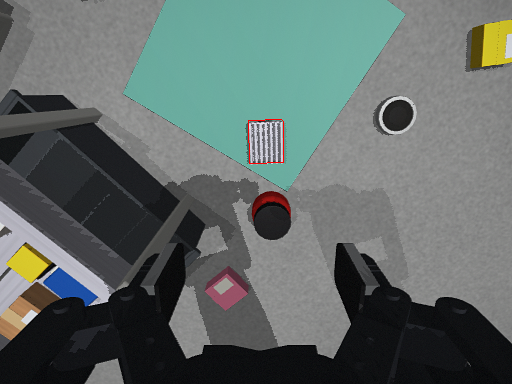

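Request:
jog_arm(
  targets="-3 -12 -20 0 0 1 0.7;0 -6 -38 0 0 0 0.7;0 0 -40 0 0 0 0.7;0 0 -40 0 0 0 0.7;0 0 -40 0 0 0 0.7;0 0 -30 0 0 0 0.7;0 0 0 0 0 0 0.7",
)

```text
time: 26.55
eef_pos: [0.4324, -0.1948, 0.1028]
tcp_rot: [0.897, -0.442, 0.007, 0.001]
contact_force: [-1.5, 0.9, 0.1]
opening: 0.847
```

Run:
```python
from h import *
go(.4283,-.1996,.003,-142.4)
p=read_camera('wrist');print(find(p,'regulator'))
print([np.round(atz(p,r['uv'],.03),3) for r in spot_in('grease_jar',p)[:1]])
```

```text
t 26.55 delta mm [ -4.1  -4.8 -99.8] turn 0.1 (or -179.9 ) j6 106.0 tiltfix rx ry deg [0.49 0.69 0.  ] open 0.847 F [-1.5  0.9  0.1]
[(0.78, 0.4281, -0.1987, -52.4368, 0.9312)]
[array([ 0.37 , -0.124,  0.03 ])]
```

Request:
jog_arm(
  targets="-4 -4 -20 0.5 0.7 0 0.7;-2 -1 -28 0 0 0 0.7;0 0 -20 0 0 0 0.6;0 0 0 0 0 0 0.6",
)

```text
time: 27.03
eef_pos: [0.4419, -0.2104, 0.0565]
tcp_rot: [0.897, -0.441, 0.022, 0.004]
contact_force: [-0.2, 0.4, 0.1]
opening: 0.796
```

Run:
```python
from h import *
go(.4282,-.1993,.002,-142.4)
shot('wrist','w22.png')
```

```text
t 27.0333 delta mm [-13.7  11.1 -54.5] turn -0.1 (or 179.9 ) j6 105.0 tiltfix rx ry deg [1.54 2.04 0.  ] open 0.796 F [-0.2  0.4  0.1]
```

View pics/w22.png

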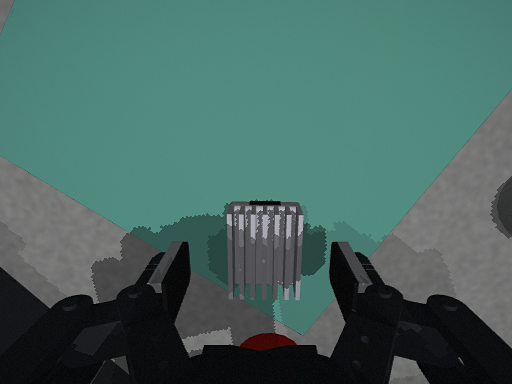

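Run:
```python
from h import *
print(np.round(get_state()['qpos'],3))
```

```text
[-0.652  0.079  2.168  0.     0.846  1.831]
```

Request:
jog_arm(
  targets="-8 6 -5 1.5 2 0 0.6;-6 5 -5 0 0 0 0.6;0 0 0 0 0 0 0.6",
)

```text
time: 27.33
eef_pos: [0.4346, -0.2038, 0.0572]
tcp_rot: [0.898, -0.44, 0.009, 0.002]
contact_force: [-1.0, 0.4, 0.2]
opening: 0.8
```

Run:
```python
from h import *
print(np.round(get_state()['qpos'],3))
go(.4282,-.1993,.002,-142.4)
```

```text
[-0.65   0.072  2.178 -0.     0.872  1.832]
t 27.3333 delta mm [ -6.4   4.5 -55.2] turn -0.2 (or 179.8 ) j6 105.0 tiltfix rx ry deg [0.67 0.88 0.  ] open 0.8 F [-1.   0.4  0.2]
```

Request:
jog_arm(
  targets="-6 4 -12 0.7 0.9 0 0.6;-4 3 -15 0.3 0.3 0 0.6;-4 2 -15 0.3 0.3 0 0.6;0 0 0 0 0 0 0.6",
)

```text
time: 27.67
eef_pos: [0.4242, -0.197, 0.0199]
tcp_rot: [0.898, -0.44, -0.001, -0.001]
contact_force: [0.2, 0.2, 0.6]
opening: 0.798
```

Run:
```python
from h import *
go(.4282,-.1993,.002,-142.4)
```

```text
t 27.6667 delta mm [  4.   -2.3 -17.9] turn -0.2 (or 179.8 ) j6 105.0 tiltfix rx ry deg [-0.16  0.01  0.  ] open 0.798 F [0.2 0.2 0.6]
```

Request:
jog_arm(
  targets="3 -2 -10 0 0 0 0.6;1 -1 -9 0 0 0 0.6;0 0 0 0 0 0 0.6",
)

```text
time: 27.92
eef_pos: [0.4293, -0.2006, 0.0017]
tcp_rot: [0.898, -0.44, 0.001, -0.001]
contact_force: [-0.4, 0.1, 0.7]
opening: 0.8
```

Run:
```python
from h import *
go(.4282,-.1993,.002,-142.4)
```

```text
t 27.9167 delta mm [-1.1  1.3  0.3] turn -0.2 (or 179.8 ) j6 105.0 tiltfix rx ry deg [-0.06  0.14  0.  ] open 0.8 F [-0.4  0.1  0.7]
```

Request:
jog_arm(
  targets="0 0 0 0 0 0 -0.4;0 0 0 0 0 0 -0.4;0 0 0 0 0 0 -0.4;0 0 0 0 0 0 -0.4;0 0 0 0 0 0 -0.4;0 0 20 0 0 0 -0.4;0 0 35 0 0 0 -0.4;0 0 35 0 0 0 -0.4",
  force=70,
)

```text
time: 28.58
eef_pos: [0.4241, -0.1967, 0.0882]
tcp_rot: [0.898, -0.44, -0.007, -0.003]
contact_force: [1.2, -0.9, -0.8]
opening: 0.524
```

Run:
```python
from h import *
go(*hop(28,28),.29,-101.3)
shot('wrist','w23.png')
```

```text
t 28.5833 delta mm [185.4 236.5 201.8] turn 40.9 (or -139.1 ) j6 105.0 tiltfix rx ry deg [-0.65 -0.63 -0.  ] open 0.524 F [ 1.2 -0.9 -0.8]
```

View pics/w23.png

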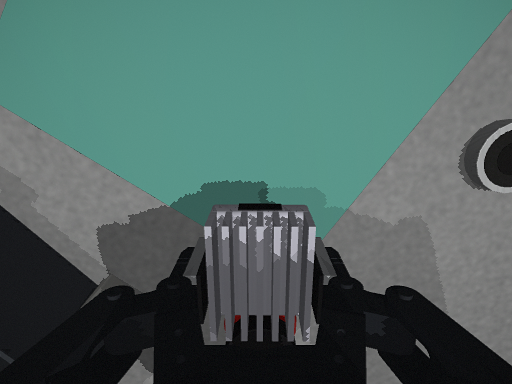

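Request:
jog_arm(
  targets="0 0 38 -0.6 -0.6 0 -0.4;0 0 40 0 0 3 -0.4;0 0 40 0 0 5 -0.4;5 5 40 0 0 6 -0.4;18 20 30 0 0 6 -0.4;24 30 10 0 0 6 -0.4;24 31 3 0 0 6 -0.4;24 31 0 0 0 5 -0.4;24 31 0 0 0 4 -0.4;24 31 0 0 0 2 -0.4",
)

```text
time: 29.47
eef_pos: [0.5713, -0.0162, 0.3096]
tcp_rot: [0.998, -0.068, 0.014, 0.004]
contact_force: [0.5, -0.6, -0.5]
opening: 0.526
```

Request:
jog_arm(
  targets="20 26 0 0 0 0 -0.4;8 10 0 0 0 0 -0.4;0 0 0 0 0 0 -0.4;0 0 0 0 0 0 -0.4",
)

```text
time: 29.8
eef_pos: [0.6025, 0.0282, 0.3078]
tcp_rot: [0.998, -0.063, 0.014, 0.003]
contact_force: [-0.4, 0.5, -1.3]
opening: 0.525
```

Run:
```python
from h import *
go(*hop(28,28),.29,-101.3)
shot('wrist','w24.png')
```

```text
t 29.8 delta mm [  7.   11.6 -17.8] turn -4.1 (or 175.9 ) j6 90.0 tiltfix rx ry deg [0.46 1.54 0.  ] open 0.525 F [-0.4  0.5 -1.3]
```

View pics/w24.png

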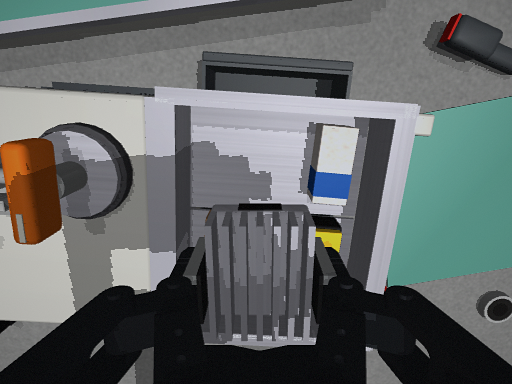

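Request:
jog_arm(
  targets="5 7 -15 0.4 1.5 -4 -0.4;2 5 -35 0 0 0 -0.4;0 0 -30 0 0 0 -0.4;0 0 0 0 0 0 -0.4",
)

```text
time: 30.18
eef_pos: [0.6078, 0.0338, 0.2292]
tcp_rot: [0.995, -0.103, 0.003, 0.002]
contact_force: [-1.5, 0.6, -2.2]
opening: 0.525
```

Run:
```python
from h import *
go(*hop(28,28),.192,-101.3)
shot('wrist','w25.png')
```

```text
t 30.1833 delta mm [  1.6   6.  -37.2] turn 0.6 (or -179.4 ) j6 96.0 tiltfix rx ry deg [0.27 0.31 0.  ] open 0.525 F [-1.5  0.6 -2.2]
```

View pics/w25.png

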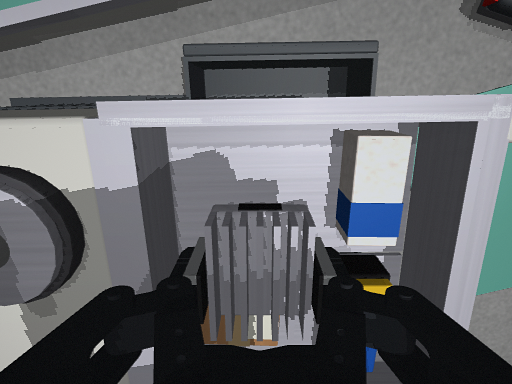

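Request:
jog_arm(
  targets="8 5 -12 0.2 0.3 0 -0.4;4 1 -20 0 0 0 -0.4;0 0 -6 0 0 0 -0.4;0 0 0 0 0 0 -0.4",
)

```text
time: 30.57
eef_pos: [0.6233, 0.0344, 0.2028]
tcp_rot: [0.994, -0.106, 0.008, 0.001]
contact_force: [-0.5, -0.6, -0.5]
opening: 0.527
```

Run:
```python
from h import *
go(*hop(38,28),.192,-101.3)
```

```text
t 30.5667 delta mm [ -4.1   3.4 -10.8] turn 0.9 (or -179.1 ) j6 96.0 tiltfix rx ry deg [0.22 0.85 0.  ] open 0.527 F [-0.5 -0.6 -0.5]
```

Request:
jog_arm(
  targets="-3 3 -12 0.2 0.8 0 -0.4;0 0 0 0 0 0 -0.4;0 0 0 0 0 0 0.3;0 0 0 0 0 0 0.3;0 0 0 0 0 0 0.3;0 0 35 0 0 0 0.3;0 0 40 0 0 0 0.3;0 0 35 0 0 0 0.3;-15 0 10 0 0 0 0.5;-10 0 0 0 0 0 0.5",
)

```text
time: 31.4
eef_pos: [0.5956, 0.036, 0.3233]
tcp_rot: [0.994, -0.107, 0.004, 0.0]
contact_force: [1.5, 0.7, 0.4]
opening: 0.75
```

Run:
```python
from h import *
go(*hop(0,140),.40,-101.3)
shot('wrist','w26.png')
b=shot('top','t26.png');print(get_state()['eef_pos'])
```

```text
t 31.4 delta mm [  8.3 119.1  76.7] turn 1.0 (or -179.0 ) j6 96.0 tiltfix rx ry deg [0.09 0.48 0.  ] open 0.75 F [1.5 0.7 0.4]
[0.59509132 0.03611279 0.32202833]
```

View pics/w26.png

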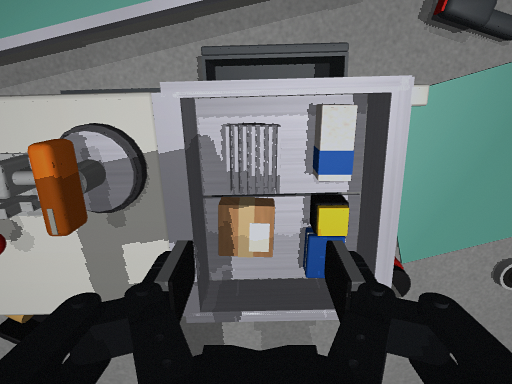

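View pics/t26.png

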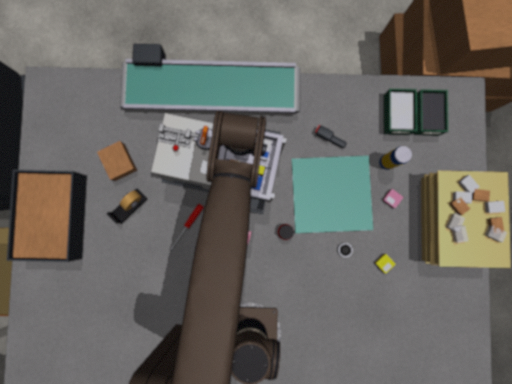

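Request:
jog_arm(
  targets="2 25 25 0 0.5 1 0.5;5 37 20 0 0 0 0.5;5 37 15 0 0 0 0.5;5 30 10 0 0 0 0.5;0 0 0 0 0 0 0.5;0 0 0 0 0 0 0.5",
)

```text
time: 32.0
eef_pos: [0.6115, 0.1692, 0.3892]
tcp_rot: [0.995, -0.1, -0.005, 0.001]
contact_force: [0.3, -0.2, -0.7]
opening: 0.752
```

Run:
```python
from h import *
go(*hop(0,180),.40,-101.3)
p=shot('wrist','w27.png')
im=p['pixels']
for n,z in(('knob_grip',.285),('bolt_ball',.258)):
  r=mark_of(n,p)
  for q in r[:2]:
    w=atz(p,q['uv'],z)[:2]; d=(w-HF); c,s=np.cos(HY),np.sin(HY)
    print(n,np.round(q['uv'],1),round(q['p'],2),np.round(w,4),'hopper mm',np.round([1000*(c*d[0]+s*d[1]),1000*(-s*d[0]+c*d[1])-98],1))
for a,b,z in((40,98+51.5,.298),(-10,223,.268)):
  cv2.circle(im,tuple(int(v) for v in proj(p,[*hop(a,b),z])),4,(255,0,255),1)
cv2.imwrite('pics/w27.png',im)
```

```text
t 32.0 delta mm [ 0.2 25.1 10.8] turn 0.2 (or -179.8 ) j6 108.0 tiltfix rx ry deg [ 0.05 -0.56  0.  ] open 0.752 F [ 0.3 -0.2 -0.7]
knob_grip [276.2 145.4] 0.87 [0.6436 0.1481] hopper mm [40.3 42.9]
bolt_ball [186.1 195.5] 0.65 [0.6098 0.2375] hopper mm [-10.4 124. ]
```

View pics/w27.png

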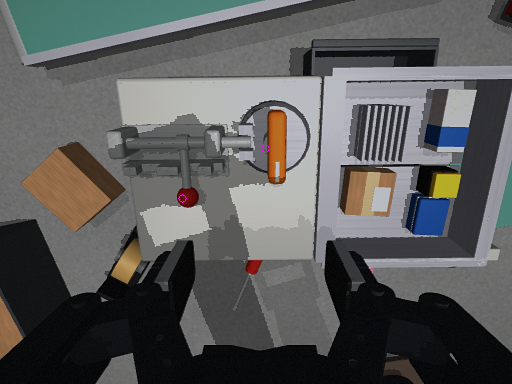

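Request:
jog_arm(
  targets="0 25 -15 0 -0.5 0 0;0 30 -15 0 0 0 0;0 15 -20 0 0 0 0;0 0 0 0 0 0 0;0 0 0 0 0 0 0",
  force=40,
)

```text
time: 32.57
eef_pos: [0.6116, 0.2309, 0.3337]
tcp_rot: [0.994, -0.107, -0.003, 0.003]
contact_force: [0.7, -0.7, 1.0]
opening: 0.499
```

```bash
cat > lk.py <<'E'
from h import *
import sys
p=shot('wrist',sys.argv[1])
for n,z in(('knob_grip',.285),('bolt_ball',float(sys.argv[2]))):
  for q in mark_of(n,p)[:2]:
    w=atz(p,q['uv'],z)[:2]; d=(w-HF); c,s=np.cos(HY),np.sin(HY)
    print(n,np.round(q['uv'],1),round(q['p'],2),np.round(w,4),'hopper mm',np.round([1000*(c*d[0]+s*d[1]),1000*(-s*d[0]+c*d[1])-98],1))
go(*hop(float(sys.argv[3]),98+float(sys.argv[4])),float(sys.argv[5]),-101.3)
E
python3 lk.py w28.png .258 -10 124.5 .243
```

```text
knob_grip [379.  143.1] 0.77 [0.6412 0.1483] hopper mm [37.9 42.7]
bolt_ball [248.2 206.3] 0.64 [0.6086 0.2389] hopper mm [-11.9 125.1]
t 32.7167 delta mm [ -1.8   7.5 -91.9] turn 1.1 (or -178.9 ) j6 114.0 tiltfix rx ry deg [ 0.23 -0.24  0.  ] open 0.501 F [-0.2 -0.3 -0.2]
```

View pics/w28.png

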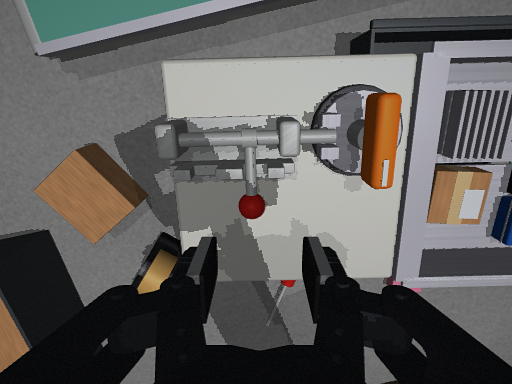

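Request:
jog_arm(
  targets="-2 6 -15 0.2 -0.2 1 0;-1 2 -30 0 0 0 0;0 0 -20 0 0 0 0;0 0 0 0 0 0 0",
)

```text
time: 33.05
eef_pos: [0.6131, 0.234, 0.2776]
tcp_rot: [0.995, -0.102, 0.007, -0.002]
contact_force: [-1.0, -0.4, -1.2]
opening: 0.498
```

```bash
python3 lk.py w29.png .258 -10.5 125 .243
```

```text
knob_grip [433.7 163.2] 0.62 [0.6426 0.1483] hopper mm [39.3 43. ]
bolt_ball [254.9 241.7] 0.89 [0.6086 0.237 ] hopper mm [-11.5 123.3]
t 33.2 delta mm [ -5.1   3.7 -39.9] turn 0.4 (or -179.6 ) j6 114.0 tiltfix rx ry deg [-0.2  1.3  0. ] open 0.503 F [0.7 0.2 0.3]
```

View pics/w29.png

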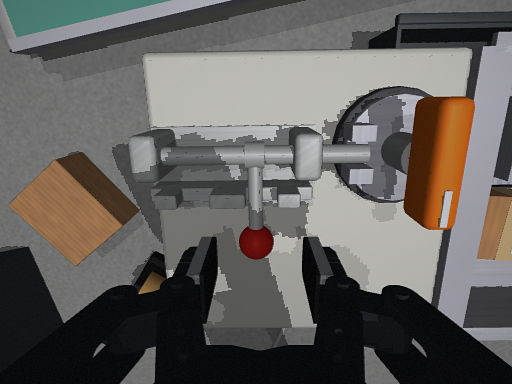

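Request:
jog_arm(
  targets="-4 3 -15 -0.2 1.3 0 0;-2 1 -18 0 0 0 0;0 0 -6 0 0 0 0;0 0 0 0 0 0 0",
)

```text
time: 33.53
eef_pos: [0.6121, 0.239, 0.2503]
tcp_rot: [0.995, -0.103, 0.005, -0.002]
contact_force: [-0.2, 0.8, -0.0]
opening: 0.498
```

```bash
python3 lk.py w30.png .258 -10.5 124.5 .243
```

```text
knob_grip [489.2 174.4] 0.6 [0.6421 0.1481] hopper mm [38.8 42.6]
bolt_ball [264.1 261.7] 0.61 [0.609  0.2366] hopper mm [-11.  122.9]
bolt_ball [493.1 174.8] 0.46 [0.631  0.1279] hopper mm [31.9 20.7]
t 33.6833 delta mm [-2.9 -1.  -8.9] turn 0.5 (or -179.5 ) j6 114.0 tiltfix rx ry deg [-0.17  0.72  0.  ] open 0.501 F [ 0.2 -0.2 -1. ]
```

View pics/w30.png

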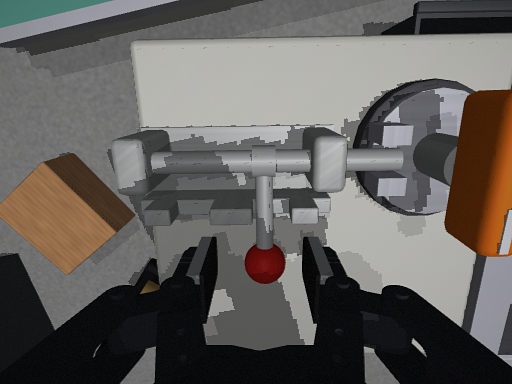

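Request:
jog_arm(
  targets="-4 -2 -9 0 0.7 0 0;-2 -1 -5 0 0 0 -0.2;0 0 0 0 0 0 -0.2",
)

```text
time: 33.93
eef_pos: [0.6073, 0.2362, 0.2394]
tcp_rot: [0.995, -0.102, 0.001, -0.002]
contact_force: [0.1, 0.4, 0.1]
opening: 0.397
```

```bash
python3 lk.py w31.png .258 -10.5 124 .243
```

```text
knob_grip [505.7 168.3] 0.97 [0.6431 0.1478] hopper mm [39.8 42.5]
bolt_ball [254.8 269.7] 0.65 [0.6073 0.2376] hopper mm [-12.9 123.5]
t 34.0833 delta mm [1.9 1.2 2.7] turn 0.5 (or -179.5 ) j6 114.0 tiltfix rx ry deg [-0.24  0.26  0.  ] open 0.397 F [ 0.5 -0.2  0.1]
```

View pics/w31.png

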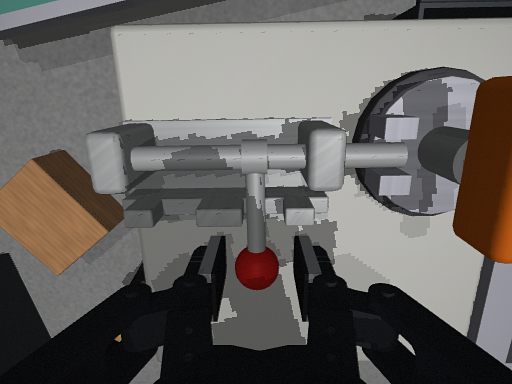

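Request:
jog_arm(
  targets="2 1 4 0 0 0 -0.8;0 0 0 0 0 0 -0.8;0 0 0 0 0 0 -0.8;0 0 0 0 0 0 -0.8;0 0 0 0 0 0 -0.8",
  force=40,
)

```text
time: 34.5
eef_pos: [0.6099, 0.2375, 0.2454]
tcp_rot: [0.995, -0.102, 0.002, -0.002]
contact_force: [0.0, -0.0, -0.6]
opening: 0.202
```

```bash
python3 lk.py w32.png .258 -10.5 124 .243
```

```text
knob_grip [494.  169.6] 0.58 [0.6436 0.1485] hopper mm [40.2 43.3]
knob_grip [143.8 298.3] 0.47 [0.6186 0.2809] hopper mm [-10.3 168.2]
bolt_ball [258.1 265.2] 0.96 [0.6084 0.2378] hopper mm [-11.9 124. ]
t 34.65 delta mm [-0.2  0.1 -2.4] turn 0.5 (or -179.5 ) j6 114.0 tiltfix rx ry deg [-0.24  0.24  0.  ] open 0.204 F [ 1.  -0.1 -0.7]
```

View pics/w32.png

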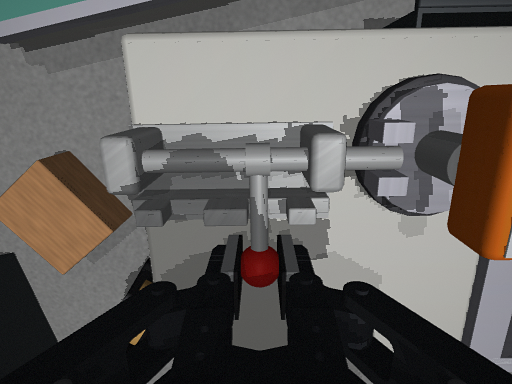

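Request:
jog_arm(
  targets="1 0 10 0 0 0 -0.8;3 -1 10 0 0 0 -0.8;5 -1 9 0 0 0 -0.8;6 -1 8 0 0 0 -0.8;6 -1 5 0 0 0 -0.8;0 0 0 0 0 0 -0.8",
)

```text
time: 35.15
eef_pos: [0.6316, 0.2328, 0.2876]
tcp_rot: [0.995, -0.102, -0.001, -0.001]
contact_force: [0.5, 0.1, -4.5]
opening: 0.201
```

```bash
python3 lk.py w33.png .295 10.5 124 .286
```

```text
knob_grip [422.2 197.9] 0.73 [0.6416 0.1485] hopper mm [38.3 42.9]
bolt_ball [259.1 268.7] 0.9 [0.6251 0.2336] hopper mm [  5.4 123.1]
t 35.3 delta mm [ 0.1  0.4 -0.3] turn 0.4 (or -179.6 ) j6 113.0 tiltfix rx ry deg [-0.18 -0.24 -0.  ] open 0.203 F [ 0.6  0.1 -3. ]
```

View pics/w33.png

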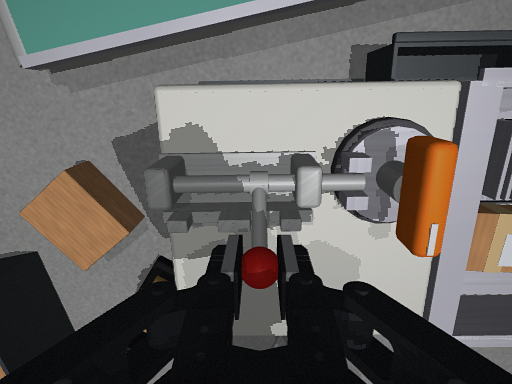

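Request:
jog_arm(
  targets="2 9 0 0 0 0 -0.8;2 10 0 0 0 0 -0.8;2 10 0 0 0 0 -0.8;1 3 0 0 0 0 -0.8;0 0 0 0 0 0 -0.8",
)

```text
time: 35.72
eef_pos: [0.6357, 0.2629, 0.2862]
tcp_rot: [0.995, -0.103, -0.005, 0.007]
contact_force: [-0.8, -3.5, -1.2]
opening: 0.204
```

```bash
python3 lk.py w34.png .297 10.5 154 .286
```

```text
knob_grip [486.1 191.9] 0.66 [0.6424 0.1477] hopper mm [39.1 42.3]
bolt_ball [259.8 266.6] 0.73 [0.6324 0.2629] hopper mm [  6.8 153.4]
t 35.8667 delta mm [ 0.4 -0.1 -0.2] turn 0.5 (or -179.5 ) j6 116.0 tiltfix rx ry deg [ 0.68 -0.65  0.  ] open 0.198 F [-2.1 -5.8 -1. ]
```

View pics/w34.png

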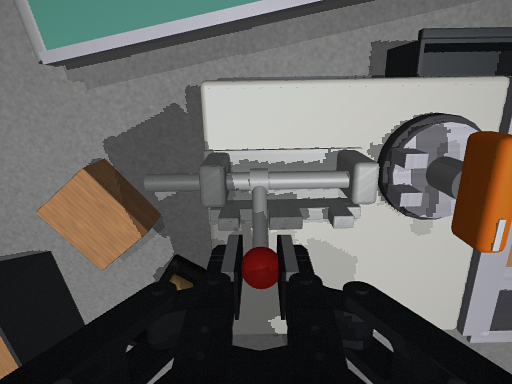

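Request:
jog_arm(
  targets="-6 1 -5 0.7 -0.6 0 -0.8;-6 1 -8 0 0 0 -0.8;-5 1 -9 0 0 0 -0.8;-3 1 -10 0 0 0 -0.8;-1 0 -9 0 0 0 -0.8;0 0 0 0 0 0 -0.8",
)

```text
time: 36.37
eef_pos: [0.6161, 0.2665, 0.2507]
tcp_rot: [0.995, -0.101, 0.006, 0.004]
contact_force: [1.6, -4.5, 0.8]
opening: 0.2
```

```bash
python3 lk.py w35.png .258 -10 154 .245
```

```text
t 36.5167 delta mm [-0.3  0.3 -7.4] turn 0.4 (or -179.6 ) j6 117.0 tiltfix rx ry deg [0.5  0.59 0.  ] open 0.199 F [-2.4 -4.6  1.8]
```

View pics/w35.png

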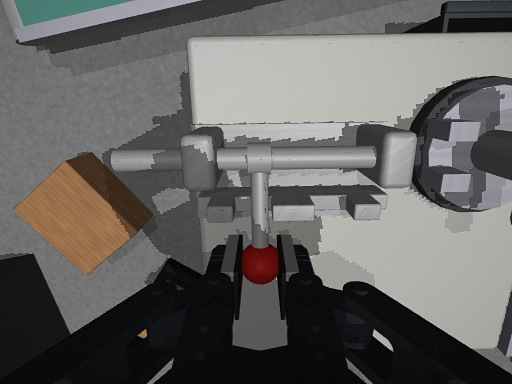

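Request:
jog_arm(
  targets="0 0 -6 0.5 0.6 0 -0.8;0 0 0 0 0 0 0;0 0 0 0 0 0 0;0 0 0 0 0 0 0;0 0 30 0 0 0 0;0 -5 35 0 0 0 0;2 -25 35 0 0 0 0.2;5 -35 20 0 0 0 0.2;5 -35 0 0 0 0 0.2;0 0 0 0 0 0 0",
)

```text
time: 37.35
eef_pos: [0.6266, 0.1734, 0.3719]
tcp_rot: [0.995, -0.097, 0.001, -0.006]
contact_force: [-0.7, 0.5, -1.0]
opening: 0.501
```

```bash
python3 lk.py w36.png .258 40 42.8 .32
```

```text
knob_grip [290.  171.7] 0.75 [0.6414 0.1474] hopper mm [38.2 41.8]
bolt_ball [160.8 217.7] 0.61 [0.6147 0.2658] hopper mm [-11.2 152.7]
t 37.5 delta mm [ 18.2 -29.9 -50.1] turn -0.4 (or 179.6 ) j6 107.0 tiltfix rx ry deg [-0.85 -0.07 -0.  ] open 0.5 F [-1.1 -0.4 -0.5]
```

View pics/w36.png

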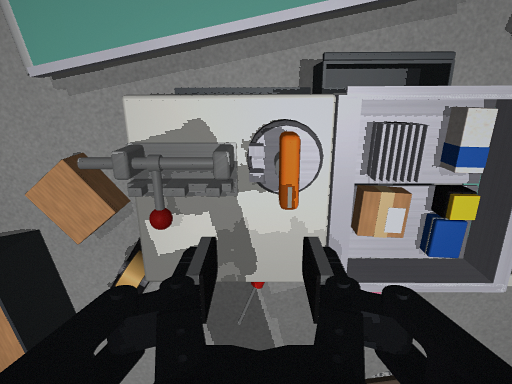

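Request:
jog_arm(
  targets="2 -3 0 -0.8 0 7 0;2 -3 0 0 0 7 0;2 -3 0 0 0 7 0;2 -3 0 0 0 7 0;2 -3 0 0 0 7 0;2 -3 0 0 0 7 0;2 -3 0 0 0 7 0;2 -3 0 0 0 7 0;0 -3 0 0 0 7 0;0 -3 0 0 0 7 0",
)

```text
time: 38.33
eef_pos: [0.6363, 0.1663, 0.3555]
tcp_rot: [0.861, 0.508, -0.01, -0.003]
contact_force: [-0.0, -0.7, 0.2]
opening: 0.504
```

Request:
jog_arm(
  targets="0 0 0 0 0 7 0;0 0 0 0 0 7 0;0 0 0 0 0 7 0;0 0 0 0 0 7 0;0 0 0 0 0 7 0;0 0 0 0 0 7 0;0 0 0 0 0 7 0;0 0 0 0 0 7 0;0 0 0 0 0 7 0;0 0 0 0 0 7 0",
)

```text
time: 39.17
eef_pos: [0.6298, 0.1863, 0.3383]
tcp_rot: [0.401, 0.916, -0.018, -0.005]
contact_force: [0.2, 0.8, -0.3]
opening: 0.501
```

Run:
```python
from h import *
go(*hop(40,140.7),.32,-101.3)
print(np.round(get_state()['tcp_rot'],3))
```

```text
t 39.1667 delta mm [ 13.5 -38.4 -18.3] turn 36.0 (or -144.0 ) j6 -34.0 tiltfix rx ry deg [ 1.63 -1.39  0.  ] open 0.501 F [ 0.2  0.8 -0.3]
[ 0.401  0.916 -0.018 -0.005]
```

Request:
jog_arm(
  targets="3 -8 8 1.6 -1.4 6 0;4 -8 8 0 0 7 0;4 -8 5 0 0 7 0;2 -8 5 0 0 7 0;2 -6 5 0 0 7 0;0 0 0 0 0 0 0;0 0 0 0 0 0 0",
)

```text
time: 39.75
eef_pos: [0.6404, 0.1619, 0.3582]
tcp_rot: [0.106, 0.994, -0.0, -0.007]
contact_force: [0.1, 0.3, -1.6]
opening: 0.501
```

```bash
python3 lk.py w37.png .258 40 42.7 .32
```

```text
knob_grip [244.  212.4] 0.94 [0.6436 0.1488] hopper mm [40.2 43.6]
knob_grip [385.  134.5] 0.63 [0.6083 0.2563] hopper mm [-15.5 142.1]
bolt_ball [244.6 212.4] 0.75 [0.6532 0.1457] hopper mm [50.2 42.5]
bolt_ball [384.3 138.1] 0.69 [0.6161 0.2653] hopper mm [ -9.7 152.5]
t 39.9 delta mm [  2.9 -13.6 -38.4] turn 0.8 (or -179.2 ) j6 -73.0 tiltfix rx ry deg [-0.02 -0.8  -0.  ] open 0.499 F [-0.5 -0.2 -0.6]
```

View pics/w37.png

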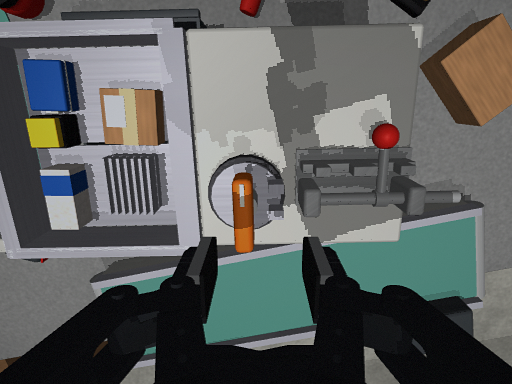

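Request:
jog_arm(
  targets="2 -9 -10 0 -0.8 1 0;1 -5 -20 0 0 0 -0.2;0 0 -15 0 0 0 -0.2;0 0 0 0 0 0 -0.2",
  force=90,
)

```text
time: 40.23
eef_pos: [0.6429, 0.1499, 0.3123]
tcp_rot: [0.097, 0.995, 0.001, 0.001]
contact_force: [0.4, -0.5, -0.4]
opening: 0.397
```

```bash
python3 lk.py w38.png .258 40 43 .272
```

```text
knob_grip [259.7 231.9] 0.72 [0.6445 0.1493] hopper mm [40.9 44.2]
bolt_ball [431.6 138.3] 0.89 [0.6147 0.2653] hopper mm [-11.  152.1]
t 40.3833 delta mm [ -1.1  -1.8 -44.8] turn -0.2 (or 179.8 ) j6 -75.0 tiltfix rx ry deg [-0.1   0.52  0.  ] open 0.399 F [ 1.2 -0.   1.3]
```

View pics/w38.png

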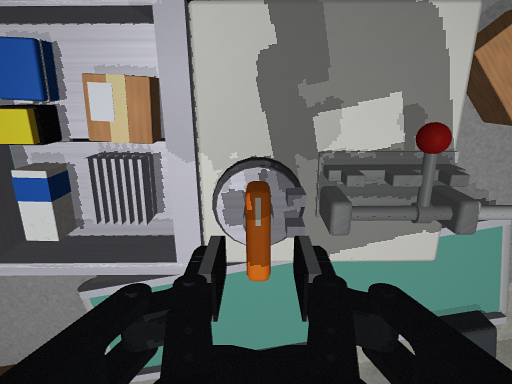

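Request:
jog_arm(
  targets="0 0 -15 0 0.5 0 -0.2;-1 0 -18 0 0 0 -0.3;0 0 -6 0 0 0 -0.3;0 0 0 0 0 0 -0.3",
)

```text
time: 40.72
eef_pos: [0.6454, 0.1511, 0.2809]
tcp_rot: [0.097, 0.995, 0.002, 0.004]
contact_force: [0.4, -0.1, -0.8]
opening: 0.35
```

```bash
python3 lk.py w39.png .258 40.5 43.3 .271
```

```text
knob_grip [258.2 254.7] 0.61 [0.6447 0.15  ] hopper mm [40.9 45. ]
bolt_ball [461.6 142.3] 0.85 [0.6149 0.2658] hopper mm [-10.9 152.7]
t 40.8667 delta mm [ -2.2  -2.7 -11.9] turn -0.2 (or 179.8 ) j6 -75.0 tiltfix rx ry deg [-0.17  0.67  0.  ] open 0.35 F [ 0.6 -0.2 -0.5]
```

View pics/w39.png

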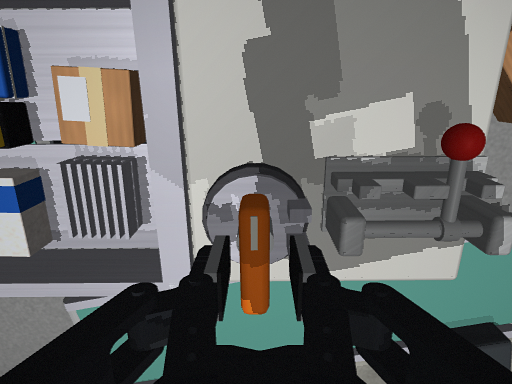

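Request:
jog_arm(
  targets="-2 -2 -8 0 0.6 0 -0.3;-1 -1 -4 0 0 0 -0.3;0 0 0 0 0 0 -0.9;0 0 0 0 0 0 -0.9;0 0 0 0 0 0 -0.9;0 0 0 0 0 0 -0.9",
  force=100,
)

```text
time: 41.37
eef_pos: [0.6443, 0.1488, 0.2738]
tcp_rot: [0.097, 0.995, 0.003, 0.003]
contact_force: [1.1, 1.5, -0.2]
opening: 0.144
```

```bash
python3 lk.py w40.png .258 40.5 43.3 .271; python3 -c "
from h import *
print(get_state()['wrist_torque'])"
```

```text
knob_grip [262.4 265.8] 0.96 [0.6459 0.1493] hopper mm [42.3 44.6]
knob_grip [472.1 145.3] 0.65 [0.6065 0.2473] hopper mm [-15.6 132.9]
bolt_ball [475.9 147.4] 0.75 [0.6159 0.2667] hopper mm [-10.2 153.8]
bolt_ball [  5.1 123.9] 0.21 [0.5586 0.0369] hopper mm [-21.3 -82.8]
t 41.5167 delta mm [-0.4 -0.4 -2.8] turn -0.2 (or 179.8 ) j6 -75.0 tiltfix rx ry deg [-0.33  0.37  0.  ] open 0.141 F [ 0.2 -0.   0.5]
[ 0.07336802 -0.00339377  0.10452462]
```

View pics/w40.png

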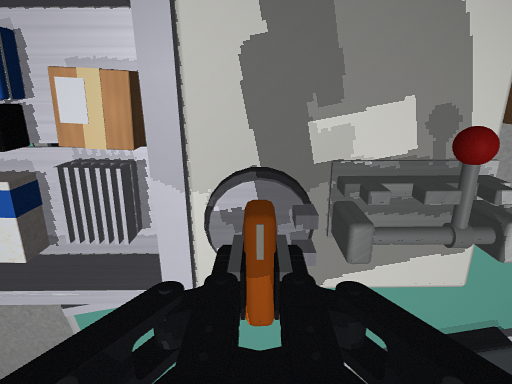

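Request:
jog_arm(
  targets="0 0 0 0 0 -5 -0.9;0 0 0 0 0 -7 -0.9;0 0 0 0 0 -7 -0.9;0 0 0 0 0 -7 -0.9;0 0 0 0 0 -7 -0.9;0 0 0 0 0 -7 -0.9",
)

```text
time: 42.02
eef_pos: [0.6441, 0.1485, 0.2738]
tcp_rot: [0.439, 0.898, 0.001, 0.004]
contact_force: [0.4, 0.3, -0.4]
opening: 0.142
```

```bash
python3 -c "
from h import *
go(*hop(40.3,141),.273,-101.3)
print(get_state()['wrist_torque'])"
```

```text
t 42.0167 delta mm [-0.5 -0.3 -0.8] turn 40.8 (or -139.2 ) j6 -34.0 tiltfix rx ry deg [0.05 0.43 0.  ] open 0.142 F [ 0.4  0.3 -0.4]
[0.09444013 0.04367458 0.17041897]
```

Turned 41°. Continue to the stop.

Request:
jog_arm(
  targets="0 0 0 0 0 -7 -0.9;0 0 0 0 0 -7 -0.9;0 0 0 0 0 -7 -0.9;0 0 0 0 0 -7 -0.9;0 0 0 0 0 -7 -0.9;0 0 0 0 0 -7 -0.9;0 0 0 0 0 -3 -0.9;0 0 0 0 0 -3 -0.9",
)

```text
time: 42.68
eef_pos: [0.6438, 0.151, 0.2747]
tcp_rot: [0.768, 0.64, 0.001, 0.003]
contact_force: [0.7, 6.8, 1.8]
opening: 0.139
```

```bash
python3 -c "
from h import *
go(*hop(40.3,141),.273,-101.3)
print(get_state()['wrist_torque'])
shot('wrist','w41.png')
shot('scene','s41.png')"
```

```text
t 42.6833 delta mm [-0.2 -2.8 -1.7] turn 89.0 (or -91.0 ) j6 15.0 tiltfix rx ry deg [0.2  0.26 0.  ] open 0.139 F [0.7 6.8 1.8]
[ 1.20022479 -0.03148874  3.0811479 ]
```

View pics/w41.png

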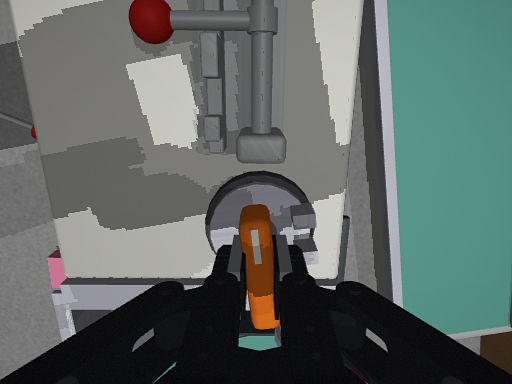

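View pics/s41.png

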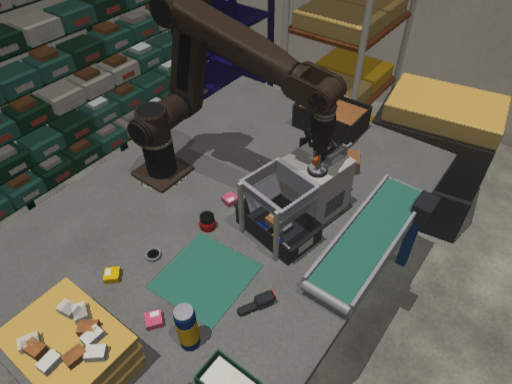

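Request:
jog_arm(
  targets="0 -1 0 0 0 0 -0.9;0 0 0 0 0 0 -0.9;0 0 0 0 0 0 -0.9;0 0 0 0 0 0 -0.9;0 0 0 0 0 0 -0.9;0 0 0 0 0 0 -0.9",
)

```text
time: 43.28
eef_pos: [0.6438, 0.1512, 0.2747]
tcp_rot: [0.757, 0.653, -0.001, 0.005]
contact_force: [0.8, 0.5, -0.1]
opening: 0.139
```

```bash
python3 -c "
from h import *
go(*hop(40.3,141),.273,-101.3)
print(get_state()['wrist_torque'])
p=shot('scene','s42.png')
cv2.imwrite('pics/s42c.png',cv2.resize(p['pixels'][130:280,200:380],None,fx=4,fy=4,interpolation=cv2.INTER_CUBIC))"
```

```text
t 43.2833 delta mm [-0.2 -3.  -1.7] turn 87.1 (or -92.9 ) j6 13.0 tiltfix rx ry deg [0.5  0.34 0.  ] open 0.139 F [ 0.8  0.5 -0.1]
[ 0.36084829 -0.05072303  2.09992543]
```

View pics/s42c.png

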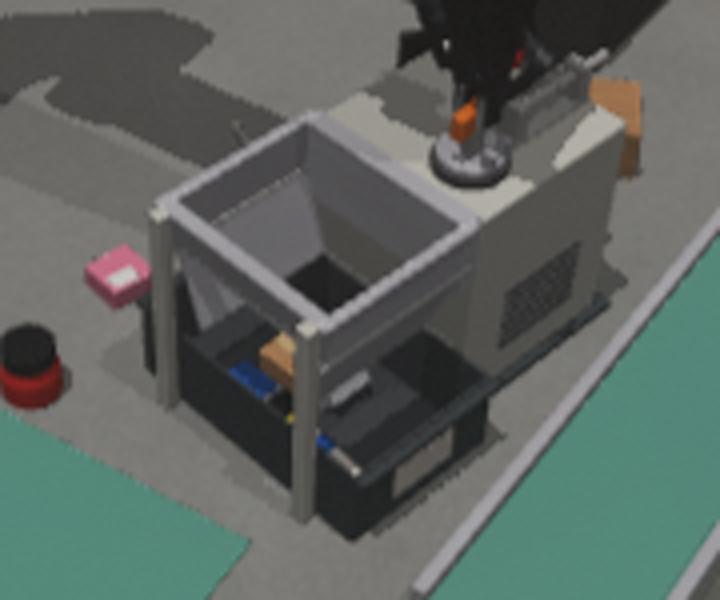

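Request:
jog_arm(
  targets="0 -1 0 0 0 7 -0.9;0 -1 0 0 0 7 -0.9;0 0 0 0 0 7 -0.9;0 0 0 0 0 7 -0.9;0 0 0 0 0 7 -0.9;0 0 0 0 0 7 -0.9;0 0 0 0 0 7 -0.9;0 0 0 0 0 7 -0.9;0 0 0 0 0 7 -0.9;0 0 0 0 0 7 -0.9",
)

```text
time: 44.17
eef_pos: [0.6417, 0.1501, 0.2745]
tcp_rot: [0.26, 0.965, 0.005, -0.006]
contact_force: [-1.7, 1.7, -1.0]
opening: 0.136
```

```bash
python3 -c "
from h import *
go(*hop(40.3,141),.273,-101.3)
print(get_state()['wrist_torque'])"
```

```text
t 44.1667 delta mm [ 2.  -1.9 -1.5] turn 18.9 (or -161.1 ) j6 -56.0 tiltfix rx ry deg [-0.72 -0.54 -0.  ] open 0.136 F [-1.7  1.7 -1. ]
[-0.02508742 -0.14862965  0.12290195]
```

Request:
jog_arm(
  targets="1 -1 0 0 0 7 -0.9;0 0 0 0 0 7 -0.9;0 0 0 0 0 3 -0.9;0 0 0 0 0 0 -0.3;0 0 0 0 0 0 0;0 0 0 0 0 0 0;0 0 0 0 0 0 0;0 0 25 0 0 0 0;0 0 35 0 0 0 0;0 0 35 0 0 0 0",
  force=40,
)

```text
time: 45.0
eef_pos: [0.637, 0.1458, 0.3593]
tcp_rot: [0.137, 0.99, 0.004, -0.021]
contact_force: [1.3, -0.6, 0.3]
opening: 0.501
```

```bash
python3 lk.py w43.png .258 -10 154.5 .35
```

```text
knob_grip [267.2 215.3] 0.77 [0.6446 0.1491] hopper mm [41.  44.1]
bolt_ball [400.6 129.7] 0.8 [0.6142 0.266 ] hopper mm [-11.7 152.7]
t 45.15 delta mm [-22.9 121.3 -15.1] turn 4.4 (or -175.6 ) j6 -71.0 tiltfix rx ry deg [-0.8  -1.63 -0.  ] open 0.5 F [-0.8 -0.2  0.7]
```

View pics/w43.png

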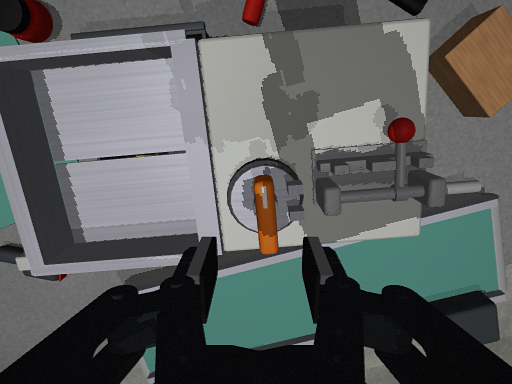

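Request:
jog_arm(
  targets="-4 20 0 -0.8 -1.6 4 0;-6 35 0 0 0 0 0;-6 35 0 0 0 0 0;-5 25 -5 0 0 0 0;0 0 0 0 0 0 0;0 0 0 0 0 0 0",
)

```text
time: 45.65
eef_pos: [0.6162, 0.2618, 0.3523]
tcp_rot: [0.109, 0.994, -0.003, -0.004]
contact_force: [-0.3, -0.1, 0.4]
opening: 0.503
```

```bash
python3 lk.py w44.png .258 -10.5 153.5 .30
```

```text
knob_grip [124.3 272.4] 0.86 [0.646  0.1478] hopper mm [42.6 43.1]
bolt_ball [265.1 194.2] 0.77 [0.6158 0.2652] hopper mm [ -9.9 152.3]
t 45.8 delta mm [ -1.3   6.3 -52.8] turn 1.3 (or -178.7 ) j6 -63.0 tiltfix rx ry deg [ 0.26 -0.47  0.  ] open 0.504 F [ 1.  -0.2  0.6]
```

View pics/w44.png

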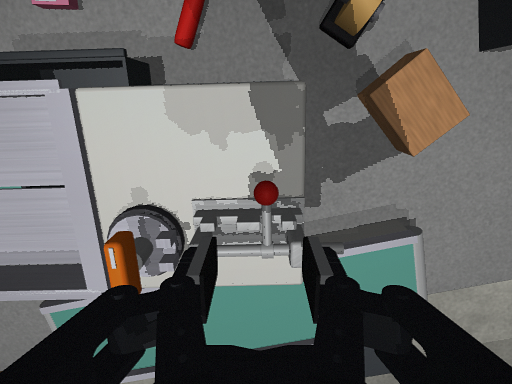

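Request:
jog_arm(
  targets="-1 4 -20 0.2 -0.5 1 0;0 2 -30 0 0 0 0;0 0 -20 0 0 0 0;0 0 0 0 0 0 0",
)

```text
time: 46.13
eef_pos: [0.6186, 0.2611, 0.2839]
tcp_rot: [0.105, 0.994, 0.0, 0.004]
contact_force: [-1.0, -0.9, -0.9]
opening: 0.503
```

```bash
python3 lk.py w45.png .258 -10.5 153.2 .243
```

```text
knob_grip [ 73.5 333. ] 0.98 [0.6459 0.1491] hopper mm [42.3 44.4]
bolt_ball [266.3 225.2] 0.79 [0.6163 0.2651] hopper mm [ -9.4 152.3]
t 46.2833 delta mm [ -5.2   4.2 -47.1] turn 0.7 (or -179.3 ) j6 -64.0 tiltfix rx ry deg [-0.1   0.97  0.  ] open 0.502 F [0.  0.1 1.6]
```

View pics/w45.png

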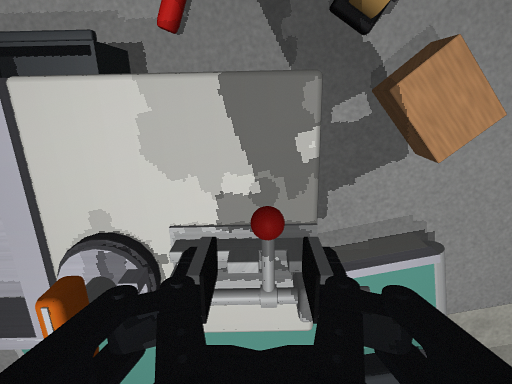

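Request:
jog_arm(
  targets="-5 3 -5 0 1 0 0;-3 2 -15 0 0 0 0;-1 0 -15 0 0 0 0;0 0 0 0 0 0 -0.1",
)

```text
time: 46.62
eef_pos: [0.6146, 0.267, 0.2627]
tcp_rot: [0.106, 0.994, 0.003, 0.005]
contact_force: [-0.3, -1.0, -0.5]
opening: 0.448
```

```bash
python3 lk.py w46.png .258 -10.5 153.2 .243
```

```text
bolt_ball [259.1 248.3] 0.69 [0.6151 0.2662] hopper mm [-10.8 153.2]
t 46.7667 delta mm [ -0.6  -1.1 -23.1] turn 0.8 (or -179.2 ) j6 -63.0 tiltfix rx ry deg [-0.39  0.9   0.  ] open 0.448 F [0.7 0.4 0.7]
```

View pics/w46.png

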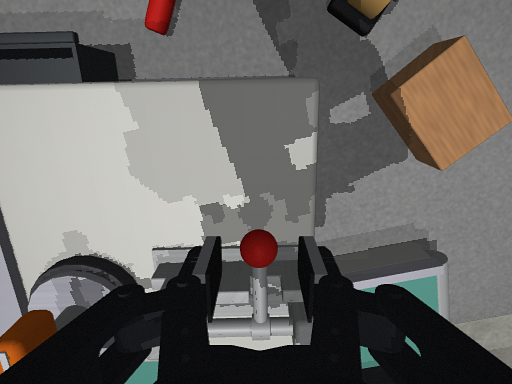

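Request:
jog_arm(
  targets="-2 -1 -12 -0.3 0.8 0 -0.2;-1 0 -9 0 0 0 -0.2;0 0 0 0 0 0 -0.2",
)

```text
time: 47.02
eef_pos: [0.614, 0.2665, 0.2463]
tcp_rot: [0.106, 0.994, 0.001, 0.002]
contact_force: [-0.9, -0.2, -1.2]
opening: 0.398
```

```bash
python3 lk.py w47.png .258 -10.5 153.2 .243
```

```text
bolt_ball [260.9 267.4] 0.92 [0.6161 0.2662] hopper mm [ -9.8 153.3]
t 47.1667 delta mm [ 0.7 -0.5 -5.2] turn 0.8 (or -179.2 ) j6 -63.0 tiltfix rx ry deg [-0.17  0.43  0.  ] open 0.399 F [-0.2 -0.3 -0.8]
```

View pics/w47.png

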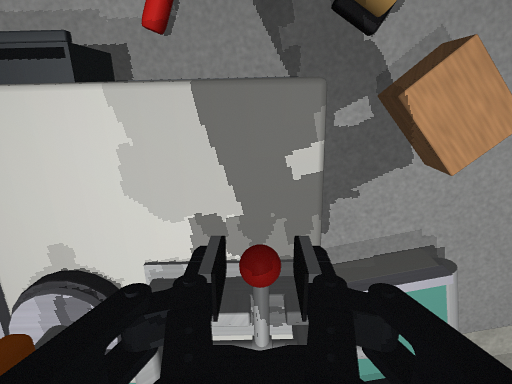

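Request:
jog_arm(
  targets="1 0 -4 0 0.3 0 -0.8;0 0 0 0 0 0 -0.8;0 0 0 0 0 0 -0.8;0 0 0 0 0 0 -0.8;1 0 10 0 0 0 -0.8;3 -1 10 0 0 0 -0.8;5 -1 9 0 0 0 -0.8;6 -1 8 0 0 0 -0.8;6 -1 6 0 0 0 -0.8;0 0 0 0 0 0 -0.8",
)

```text
time: 48.0
eef_pos: [0.6376, 0.2616, 0.2879]
tcp_rot: [0.106, 0.994, 0.0, -0.002]
contact_force: [0.1, 0.0, -4.2]
opening: 0.203
```

```bash
python3 lk.py w48.png .297 10.5 153.2 .286
```

```text
knob_grip [ 59.4 298.5] 0.56 [0.6439 0.1476] hopper mm [40.7 42.5]
bolt_ball [257.1 254.2] 0.92 [0.6339 0.2606] hopper mm [  8.7 151.4]
t 48.15 delta mm [-0.1  0.2 -0.7] turn 0.8 (or -179.2 ) j6 -64.0 tiltfix rx ry deg [-0.05 -0.39 -0.  ] open 0.198 F [-0.5 -0.1 -1.5]
```

View pics/w48.png

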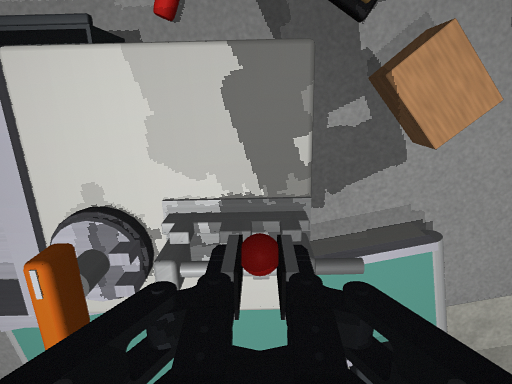

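Lifted. Push home (−30 mm along hopper y).

Request:
jog_arm(
  targets="-2 -9 0 0 -0.3 0 -0.8;-2 -10 0 0 0 0 -0.8;-2 -10 0 0 0 0 -0.8;-1 -5 0 0 0 0 -0.8;0 0 0 0 0 0 -0.8",
)

```text
time: 48.57
eef_pos: [0.6298, 0.2325, 0.2863]
tcp_rot: [0.105, 0.994, 0.011, 0.003]
contact_force: [3.3, 3.1, -4.9]
opening: 0.201
```

```bash
python3 lk.py w49.png .297 10.5 123.5 .286
```

```text
knob_grip [111.2 304.1] 0.82 [0.6438 0.1473] hopper mm [40.6 42.2]
bolt_ball [258.1 255.5] 0.7 [0.6259 0.2318] hopper mm [  6.5 121.6]
t 48.7167 delta mm [ 0.5  0.6 -0.2] turn 0.7 (or -179.3 ) j6 -67.0 tiltfix rx ry deg [-1.13  0.48  0.  ] open 0.199 F [ 3.6  6.7 -4. ]
```

View pics/w49.png

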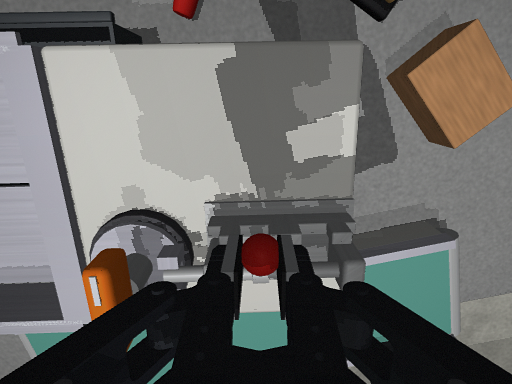

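Request:
jog_arm(
  targets="-6 1 -5 -1 0.4 0 -0.8;-6 1 -8 0 0 0 -0.8;-5 1 -9 0 0 0 -0.8;-3 1 -10 0 0 0 -0.8;-1 0 -9 0 0 0 -0.8;0 0 -6 0 0 0 -0.8;0 0 0 0 0 0 -0.8",
)

```text
time: 49.3
eef_pos: [0.611, 0.2365, 0.2473]
tcp_rot: [0.105, 0.994, 0.007, 0.011]
contact_force: [-0.4, 1.8, 3.6]
opening: 0.201
```

```bash
python3 lk.py w50.png .258 -10.5 123.5 .244
```

```text
bolt_ball [259.4 258.7] 0.95 [0.6087 0.2363] hopper mm [-11.2 122.5]
t 49.45 delta mm [-1.4  0.6 -3.5] turn 0.8 (or -179.2 ) j6 -66.0 tiltfix rx ry deg [-0.68  1.3   0.  ] open 0.2 F [-0.2  2.6  2.7]
```

View pics/w50.png

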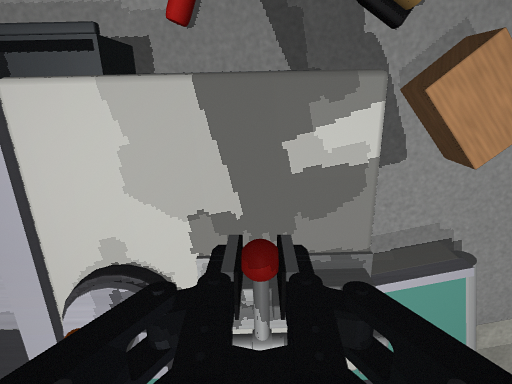

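Request:
jog_arm(
  targets="0 0 -2 0 0 0 -0.8;0 0 0 0 0 0 0;0 0 0 0 0 0 0;0 0 0 0 0 0 0;-2 0 30 0 0 0 0;0 0 35 0 0 0 0;0 0 35 0 0 0 0;0 0 30 0 0 0 0;0 0 0 0 0 0 0;0 0 0 0 0 0 0",
)

```text
time: 50.28
eef_pos: [0.6058, 0.23, 0.3683]
tcp_rot: [0.107, 0.994, -0.001, 0.002]
contact_force: [1.1, 0.8, -0.6]
opening: 0.5
```

```bash
python3 lk.py w51.png .258 -10.5 123.5 .244
```

```text
knob_grip [172.9 262.6] 0.56 [0.6445 0.1485] hopper mm [41.1 43.5]
bolt_ball [270.6 190.2] 0.96 [0.6091 0.2382] hopper mm [-11.2 124.6]
t 50.4333 delta mm [   4.4    6.9 -122.6] turn 1.0 (or -179.0 ) j6 -66.0 tiltfix rx ry deg [0.12 0.02 0.  ] open 0.501 F [-0.6 -0.5  0.2]
```

View pics/w51.png

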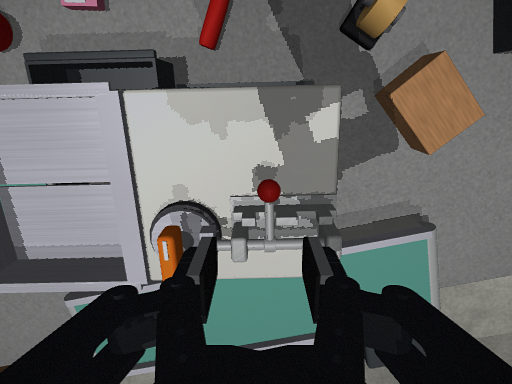

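Request:
jog_arm(
  targets="-20 0 20 0 0 0 0;-35 0 15 0 0 0 0;-35 0 0 0 0 0 0;-20 0 0 0 0 0 0;0 0 0 0 0 0 0;0 0 0 0 0 0 0",
)

```text
time: 50.93
eef_pos: [0.4894, 0.228, 0.3869]
tcp_rot: [0.108, 0.994, -0.006, -0.011]
contact_force: [-0.3, -0.1, 0.4]
opening: 0.498
```

```bash
python3 -c "
from h import *
p=shot('scene','s52.png')
cv2.imwrite('pics/s52c.png',cv2.resize(p['pixels'][130:280,200:380],None,fx=4,fy=4,interpolation=cv2.INTER_CUBIC))
t=shot('top','t52.png')
print([ (np.round(r['uv'],1),r['p']) for r in mark_of('tote',p)[:1]+mark_of('tote',t)[:1]])
s=get_state();print(s['time'],s['contact_force'])"
```

```text
[(array([279.1, 231.3]), 0.62)]
51.1333 [0.1491865  0.15802483 0.10946121]
```

View pics/s52c.png

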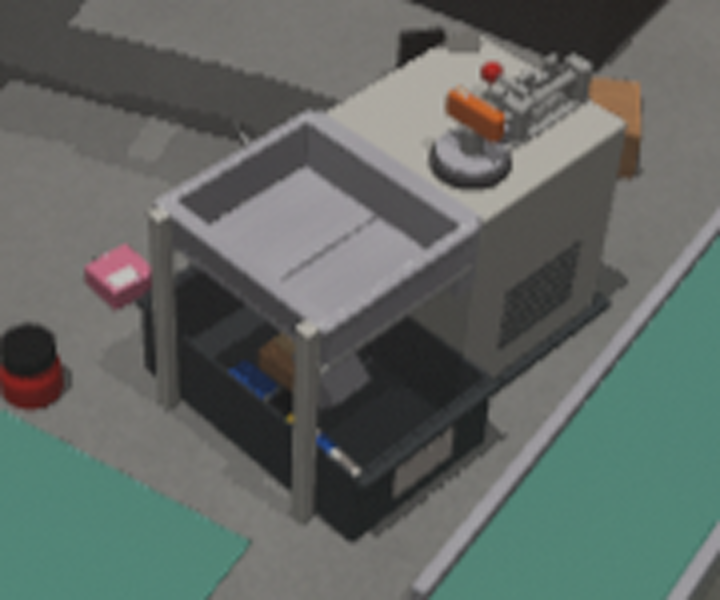

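View pics/t52.png

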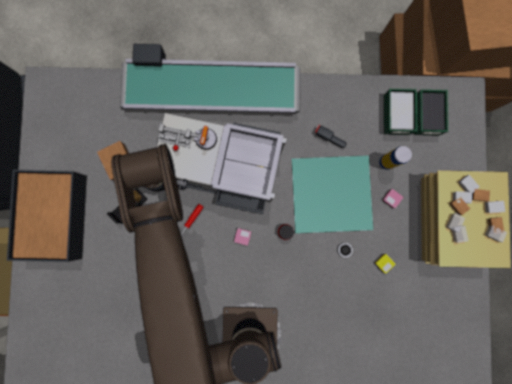

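```bash
python3 -c "
from h import *
p=read_camera('scene');im=p['pixels'][130:280,200:380]
im=cv2.resize(im,None,fx=4,fy=4,interpolation=cv2.INTER_CUBIC)
t=atz(p,(279.1,231.3),0)[:2];print(t,hop(0,0))
for n in('plug_box','relay','regulator','fuse_case','link_box'):
  print(n,[(np.round(r['uv'],1).tolist(),round(r['p'],2)) for r in mark_of(n,p)[:3] if r['uv'][0]>230])
def L(a,b,z):
  u=proj(p,[*hop(a,b),z]);return tuple(int(v) for v in ((u-[200,130])*4))
for y in(-83,-79):
  for z in(.085,.0): cv2.line(im,L(-135,y,z),L(135,y,z),(0,0,255) if y==-83 else (0,255,255),1)
cv2.imwrite('pics/s53.png',im)
"
```

```text
[0.58407718 0.01989889] [0.5765 0.0178]
plug_box []
relay [([324.3, 148.6], 0.51), ([268.3, 231.0], 0.5)]
regulator [([282.5, 220.3], 0.41)]
fuse_case [([268.7, 230.5], 0.64), ([263.3, 228.3], 0.53)]
link_box [([272.4, 219.4], 0.59)]
```

View pics/s53.png

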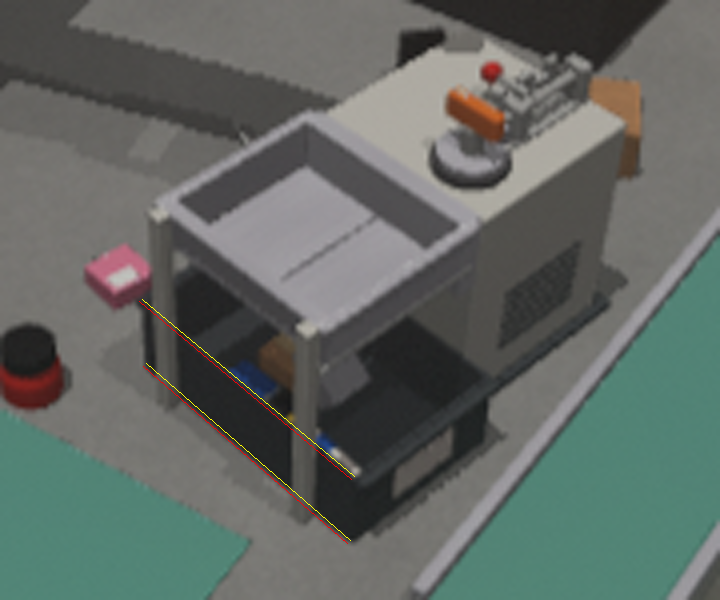

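Request:
jog_arm(
  targets="0 -30 5 0 0 0 0;0 -40 0 0 0 0 0;0 -40 0 0 0 0 0;0 -40 0 0 0 0 0;0 -40 0 0 0 0 0;0 -40 0 0 0 0 0;5 -40 0 0 0 0 0;10 -40 0 0 0 0 0;15 -40 0 0 0 0 0;20 -40 0 0 0 0 0",
)

```text
time: 52.27
eef_pos: [0.5348, -0.1634, 0.3958]
tcp_rot: [0.101, 0.995, -0.005, -0.007]
contact_force: [0.4, 0.3, 0.9]
opening: 0.497
```

Request:
jog_arm(
  targets="20 -35 -20 0 0 0 0;20 -20 -30 0 0 0 0;20 -10 -30 0 0 0 0;15 0 -20 0 0 0 0;0 0 0 0 0 0 0;0 0 0 0 0 0 0",
)

```text
time: 52.77
eef_pos: [0.6116, -0.2398, 0.2947]
tcp_rot: [0.108, 0.994, -0.007, -0.005]
contact_force: [-0.7, -0.9, 0.4]
opening: 0.496
```

```bash
python3 -c "
from h import *
p=shot('wrist','w54.png');print(get_state()['eef_pos'])"
```

```text
[ 0.6112363  -0.23948854  0.29444523]
```

View pics/w54.png

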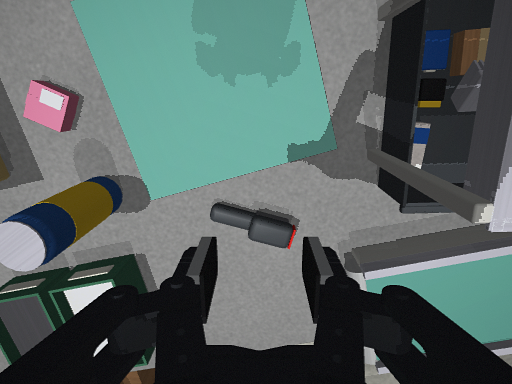

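The wrist view shows all five parts in the tote: fuse case (435,50), link box (468,50), relay (432,92), regulator (470,85) and plug box (420,145). The gripper is clear of everything.

```bash
python3 -c "
from plant import *
print(sign_off())"
```

```text
the job is handed in; nothing more can be done
None
```

I ran the full order through the hopper and handed it in at about 53 s; no verdict is reported.

- **Parts:** There were five on the mat: fuse case, relay, plug box, link box and regulator. All five lay flat in the hopper with the bolt still home before I touched it.
- **Bolt and knob:** I lifted the handle and drew the bolt about 29–30 mm. I then turned the knob clockwise to its stop, where the wrist torque rose to about 3 N m, and held it there for over 0.6 s. I turned it back to about rest before letting go. Then I pushed the bolt home and lowered its handle.
- **Last checks:**
  - The last wrist picture shows all five parts in the tote. The plug box lies close to the tote's wall and is partly hidden in the scene camera.
  - The hopper is empty with its flaps shut, and the knob is at rest.
  - The ball reads at hopper x = -11, y = 124.6 mm, matching home and down.
  - The bystanders show no visible shift in the top picture. The tote shows none in the scene picture, but the top view did not detect it on that check. The gripper was clear of everything.

The bolt and knob positions come from the pictures, because the joint values cannot be read directly.

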